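Put the polished mounts away in size order

ROBOT

A 7-joint arm with a two-finger parallel gripper is mounted at the origin on the work surface. World frame = base frame: x ahead of the robot, y to its left, z up, the work surface at z = 0. Lengths are in m, angles in rad, forces in N, time in s.
With the tool pointing down it reaches from about 0.425 to 0.925 m from the base axis. Payload 6.8 kg.
Tool frame: the origin (TCP) lies at the very end of the fingers, on their centre line; the grasp point (between the pads) lies 19 mm behind it (bot.grip_depth is the distance from the TCP to the grasp point, in m); z points along the fingers, y is the direction in which the jaws open and shut (so a half turn about z gives the same grasp; the last joint's range is limited). The gripper opens to 85 mm and grips with 20 to 120 N. Pads are 22 mm wide; open, the fingers measure 114 mm over their backs; the gripper's body (76 mm by 85 mm) begins 54 mm behind the grasp point. The pads swing forward as they close: fully open they stand 13 mm farther back than shut.
Start: joints at [1.156, 0.477, 0.022, 1.555, -0.011, 1.109, -0.083], TCP at [0.204, -0.643, 0.231] pointing down, gripper open.
Joint ranges: [-2.96, 2.96], [-0.34, 2.1], [-1.41, 1.46], [0.24, 2.44], [-1.37, 4.51], [0.17, 1.92], [-2.96, 2.96]. Speed limits (rad/s): [2.39, 2.39, 3.14, 3.14, 3.14, 3.14, 3.14].

INTERFACE

Orientations are given as a unit quaternion [w, x, y, z].
In Python, from station import bot gives the robot as it stands.
- The arm moves only by the tool step_arm, never from a script. Its argument "increments" is a list of rows, each a list of 7 numbers: the shift along the world's x, y, z in m, then the turn, a rotation vector about the world's x, y, z in degrees, then the gripper command: -1 is fully open, 1 is shut, values between are in proportion. In form: [[dx, dy, dz, rx, ry, rz, fingers], ...]. A call has 1 to 10 rows; each row is the pose to reach, as a shift and turn from the pose commanded when the call began; what a row does not reach only later rows make up. A row lasts 1/12 s, in which the tool goes at most 41.7 mm and 7.16 degrees, less where a joint would pass 70% of its speed; a pose out of reach is approached as far as the arm can. A call with a gripper value outside its range is refused whole. The fingers move at their own pace and stop on an object; "force" is the grip in N (left out, the last holds). Time passes only in rows, so rows that repeat a pose let the fingers close. It gives the time, the measured TCP pose, the force and the opening at its end, in the units of the state.
- bot.get_obs(): the state, without advancing time (a new reading comes with each control period).
- bot.read_camera(name): name is "scene" or "top" or "wrist"; returns a dict with "color" (384x512x3 uint8, red, green, blue), "intrinsics" (3x3 intrinsics, pixels), "D" ([k1, k2, p1, p2, k3] as OpenCV has them; the pictures are not rectified), "extrinsics" (4x4, takes a point from camera to world coordinates). Camera axes: x right, y up, looking along -z (the intrinsics and any distortion apply to the point x, -y, -z); pixel columns grow to the right and rows downward; lengths in m; the calibration is good to about 2 mm. A picture is of the moment at which its call begins. There is no depth.
- bot.hand_in(): hands the job in, once; it reports no verdict.
Trained networks look in the newest picture that a camera, given by its name, has taken for a name from the list of things; names that differ only in an ending like _2 or _b are one class to them, and where a whole thing is asked for, a point or a joint stands for the part that bears it (a point fixed in the world has none). Each returns a list of dicts, best first, with "conf" (0 to 1); they miss things now and then, are a little off and sometimes report something else, mostly with a low value. They report only what shows in the picture. A call takes as long as a camera call.
- bot.recognise(thing, camera): "location" ([column, row] as shares, 0 to 1, of the picture: columns of its width, rows of its height, amid what is visible of it).
- bot.place_of(thing, camera): "location" ([column, row] as shares, 0 to 1, of the picture: columns of its width, rows of its height: a listed point, or the origin of a listed thing).
The state is a dict: "t": time; "q": joint angles; "joint_vel": joint speeds; "joint_torque": joint torques, N m; "eef_pos": TCP position; "tool_rot": TCP orientation; "contact_force": force on the tool from outside, world axes, zero at the start; "torque": the same for the moment, N m; "gripper_width": opening from 0.0 (shut) to 1.0 (fully open).
Only numpy, scipy, OpenCV 4.12 (cv2) and the standard library are available. Lean on these libraries where they do the work, as an engineer would, in place of code of your own. Each camera call takes 0.05 s, during which the arm holds its last target.

TASK

Slide the clear cover of the specimen case all the way back, set the four round black specimen mounts upright (polished face up) on the row of marks, one centred on each, in order of diameter with the smallest beside the brass index pin and the largest at the other end, then slide the cover fully shut. Leave the steel objective and the small amber jar where they are.

Things in the scene. Friction and masses are not known exactly. Their poses are not given: they have to be found in the camera images.
- mount_25: Specimen mount, smallest of four: upright puck (short cylinder) of black resin, 25 mm in diameter and 20 mm tall, a bright metal section showing in its top (polished) face. Origin at the centre of its underside, z up. Loose, 25 g give or take a third, on the bench.
- mount_32: Specimen mount, second smallest of four: upright puck (short cylinder) of black resin, 32 mm in diameter and 20 mm tall, a bright metal section showing in its top (polished) face. Origin at the centre of its underside, z up. Loose, 40 g give or take a third, on the bench.
- mount_40: Specimen mount, second largest of four: upright puck (short cylinder) of black resin, 40 mm in diameter and 20 mm tall, a bright metal section showing in its top (polished) face. Origin at the centre of its underside, z up. Loose, 60 g give or take a third, on the bench.
- mount_50: Specimen mount, largest of four: upright puck (short cylinder) of black resin, 50 mm in diameter and 20 mm tall, a bright metal section showing in its top (polished) face. Origin at the centre of its underside, z up. Loose, 95 g give or take a third, on the bench.
- case: Fixed grey specimen case, 250 (x) x 336 mm (y). Origin: centre of its underside; front (-x) faces the robot. Bay floor 6 mm above the bench, with four alike round marks (56 mm rings, cross inside) centred at x=-65, y=-99, -33, 33, 99 mm. Walls: y=+-132 mm, 40 mm high; front lip x=-122 mm, 12 mm high. Foam deck behind (x over 7 mm, 28 mm high). Shut cover: underside 32 mm above the bench.
- pin: Brass index pin, 16 mm knob standing 25 mm above the ledge (top 45 mm above the bench), at one end of the case, in line with the row of marks, 53 mm beyond the nearest mark's centre. Origin at its foot. It can be at either end; the other end has only a flat black plug. Fixed, not to be moved.
- cover (a joint): Sliding clear cover of the case (black frame, 125 x 268 mm, 4 mm thick, top 36 mm above the bench). Metres: 0 is fully shut over the bay; it slides along the case's +x (away from the robot) to its stop at 0.125, open over the foam deck. Light friction, about 1.2 N; stays where it is left.
- cover_grip (a point): Centre of the black grip bar on the cover, near the cover's front edge: the bar is 14 mm thick along the case's x, 80 mm long along its y, and 28 mm tall (36 to 64 mm above the bench; this point is 50 mm above it). Axes as the case's. Shut, it is at x = -105 mm, y = 0 in the case's frame.
- objective: Bystander: bright steel microscope objective standing on its thread among the mounts, 32 mm in diameter, 42 mm tall, tapering to the top. Origin under its centre. Loose; must stay where it is.
- vial: Bystander: small amber glass jar with a white cap, 28 mm in diameter, 50 mm tall. Origin under its centre. Loose; must stay where it is.

How it is judged:
By the outcome, as a careful person would: the job done as asked, in the order asked, and still so for the second after the job is handed in, with the robot touching nothing.
It also fails if it takes over 122 s, if anything falls off the work surface, if the arm or the gripper's body presses on something with over 40 N, if the wrist force passes 120 N, or if a joint passes its speed limit or range.

## Working session

There is one attempt and no reset: what is moved stays moved. The work goes in short steps, Python scripts to look and compute and a tool call to move; the robot and the scene stay as the last step left them, time stands still between calls to the robot, and variables do not carry over. Pictures are saved under pics/ and viewed, and the job is handed in when it is done.

Besides the shell and the picture viewer there is one more tool, called after ">>>" as name(argument=value, ...), one argument or row to a line, values as JSON. step_arm: Moves the arm, as the interface text tells. Its arguments: {"type":"object","properties":{"increments":{"type":"array","items":{"type":"array","items":{"type":"number"}}},"force":{"type":"number"}},"required":["increments"]}

```bash
mkdir -p pics; cat > h.py <<'E'
import numpy as np, cv2
from station import bot
def save(cam,name):
    c=bot.read_camera(cam); cv2.imwrite('pics/'+name,c['color'][:,:,::-1]); return c
def ray(c,px):
    K=np.array(c['intrinsics'],float);D=np.array(c['D'],float);E=np.array(c['extrinsics'],float)
    u=cv2.undistortPoints(np.array([[px]],float),K,D)[0,0]
    d=E[:3,:3]@np.array([u[0],-u[1],-1.]); return E[:3,3],d
def toz(c,px,z):
    o,d=ray(c,px); return o+d*(z-o[2])/d[2]
def proj(c,P):
    K=np.array(c['intrinsics'],float);D=np.array(c['D'],float);E=np.array(c['extrinsics'],float)
    p=np.linalg.inv(E)@np.append(P,1); q=np.array([[p[0],-p[1],-p[2]]])
    return cv2.projectPoints(q,np.zeros(3),np.zeros(3),K,D)[0][0,0]
E
python3 - <<'E'
from h import *
o=bot.get_obs(); print({k:np.round(v,3).tolist() for k,v in o.items()})
np.set_printoptions(precision=4,suppress=True)
for cam in ['scene','top']:
    c=save(cam,cam+'0.png'); print(cam,c['intrinsics'],c['D'],c['extrinsics'])
    for t in ['mount_25','mount_32','mount_40','mount_50','case','pin','cover','cover_grip','objective','vial']:
        r=bot.place_of(t,cam)[:3]
        for x in r:
            px=np.array(x['location'])*[512,384]
            z={'pin':.02,'cover_grip':.05}.get(t,0)
            print(t,round(x['conf'],2),px.round(1),toz(c,px,z)[:2])
E
```

```text
{'t': 0.0, 'q': [1.156, 0.478, 0.022, 1.556, -0.011, 1.109, -0.083], 'joint_vel': [0.001, 0.0, -0.001, 0.001, 0.0, 0.001, 0.0], 'joint_torque': [0.0, -59.644, 1.608, -28.12, 0.013, 0.009, -0.0], 'eef_pos': [0.204, -0.643, 0.23], 'tool_rot': [-0.001, 0.988, 0.153, -0.0], 'contact_force': [-0.303, 0.67, -0.409], 'torque': [-0.022, 0.016, -0.007], 'gripper_width': 1.001}
scene [[383.352    0.     255.9003]
 [  0.     383.352  193.4758]
 [  0.       0.       1.    ]] [-0.1311  0.      0.      0.      0.    ] [[-0.7153 -0.4425  0.5408  0.9376]
 [ 0.6987 -0.4418  0.5627  0.4966]
 [-0.0101  0.7804  0.6252  0.6137]
 [ 0.      0.      0.      1.    ]]
mount_25 0.97 [379.2 311.7] [0.4913 0.3624]
mount_25 0.73 [267.5 296.3] [0.6129 0.1874]
mount_25 0.6 [321.4 255.1] [0.4551 0.1944]
mount_32 0.97 [379.2 311.7] [0.4913 0.3624]
mount_32 0.73 [267.5 296.3] [0.6129 0.1874]
mount_32 0.6 [321.4 255.1] [0.4551 0.1944]
mount_40 0.97 [379.2 311.7] [0.4913 0.3624]
mount_40 0.73 [267.5 296.3] [0.6129 0.1874]
mount_40 0.6 [321.4 255.1] [0.4551 0.1944]
mount_50 0.97 [379.2 311.7] [0.4913 0.3624]
mount_50 0.73 [267.5 296.3] [0.6129 0.1874]
mount_50 0.6 [321.4 255.1] [0.4551 0.1944]
case 0.94 [170.8 205.9] [ 0.5907 -0.1701]
pin 0.45 [224.9 233.6] [0.5707 0.0149]Traceback (most recent call last):
  File "<stdin>", line 7, in <module>
ValueError: it knows: case, cover_grip, mount, objective, pin, vial
```

```bash

python3 - <<'E'
from h import *
np.set_printoptions(precision=4,suppress=True)
for cam in ['scene','top']:
    c=save(cam,cam+'1.png'); 
    if cam=='top': print(cam,c['intrinsics'],c['D'],c['extrinsics'])
    for t in ['mount_25','case','pin','cover_grip','objective','vial']:
        r=bot.place_of(t,cam)[:7]
        for x in r:
            px=np.array(x['location'])*[512,384]
            z={'pin':.02,'cover_grip':.05}.get(t,0)
            print(t,round(x['conf'],2),px.round(1),toz(c,px,z)[:2])
    cv2.imwrite(f'pics/{cam}1b.png',cv2.resize(c['color'][:,:,::-1],(800,600),interpolation=cv2.INTER_CUBIC))
E
```

```text
mount_25 0.61 [322.  255.5] [0.4551 0.1961]
mount_25 0.59 [337.5 339.7] [0.5931 0.3408]
mount_25 0.57 [383.4 311.6] [0.4856 0.3682]
mount_25 0.46 [270.  297.3] [0.6112 0.1924]
case 0.75 [169. 208.] [ 0.5985 -0.1665]
pin 0.64 [226.7 234.2] [0.5691 0.0192]
cover_grip 0.83 [199.7 182.5] [ 0.5174 -0.1391]
objective 0.76 [326.3 296.1] [0.5325 0.268 ]
vial 0.61 [368.6 250.1] [0.3711 0.2594]
vial 0.3 [321.5 258.1] [0.4617 0.1999]
top [[380.8125   0.     258.2682]
 [  0.     380.8125 191.9036]
 [  0.       0.       1.    ]] [0.0145 0.     0.     0.     0.    ] [[ 0.011   0.9854 -0.1701  0.3425]
 [-0.9993  0.0168  0.0324  0.0467]
 [ 0.0348  0.1696  0.9849  0.963 ]
 [ 0.      0.      0.      1.    ]]
mount_25 0.96 [117.1 196.3] [0.4914 0.3715]
mount_25 0.76 [130.1 158.2] [0.5911 0.3458]
mount_25 0.56 [185.9 210.6] [0.4577 0.1975]
mount_25 0.43 [193.5 150.1] [0.6161 0.1848]
case 0.57 [322.4 162.2] [ 0.5905 -0.152 ]
pin 0.46 [258.7 170.6] [0.5602 0.0152]
cover_grip 0.86 [319.6 187.3] [ 0.5141 -0.1336]
objective 0.65 [153.  177.1] [0.5426 0.2848]
vial 0.52 [133.1 158.4] [0.5907 0.3381]
```

View pics/scene1b.png

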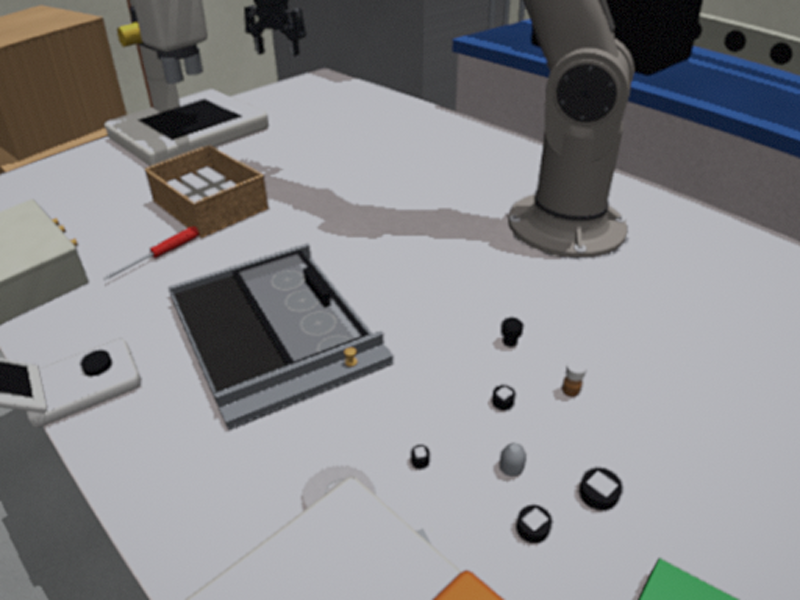

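View pics/top1b.png

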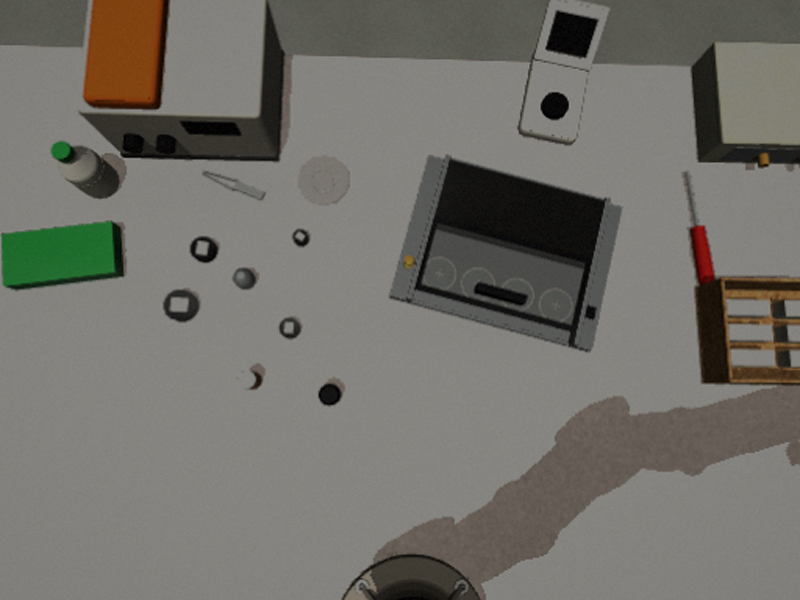

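The top view (800 px) shows the mounts at (301,237)=25, (290,328)=32, (204,248)=40 and (181,305)=50. The objective is at (245,278), the vial at (250,378), and the pin at (408,262), at the case's +y end. I'll fit these positions more precisely.

```bash

python3 - <<'E'
from h import *
im=cv2.imread('pics/top1.png')
cv2.imwrite('pics/c1.png',cv2.resize(im[85:240,240:410],None,fx=4.4,fy=3.8,interpolation=cv2.INTER_CUBIC))
cv2.imwrite('pics/c2.png',cv2.resize(im[140:270,90:230],None,fx=4.4,fy=4.4,interpolation=cv2.INTER_CUBIC))
E
```

```text
(no output)
```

View pics/c1.png

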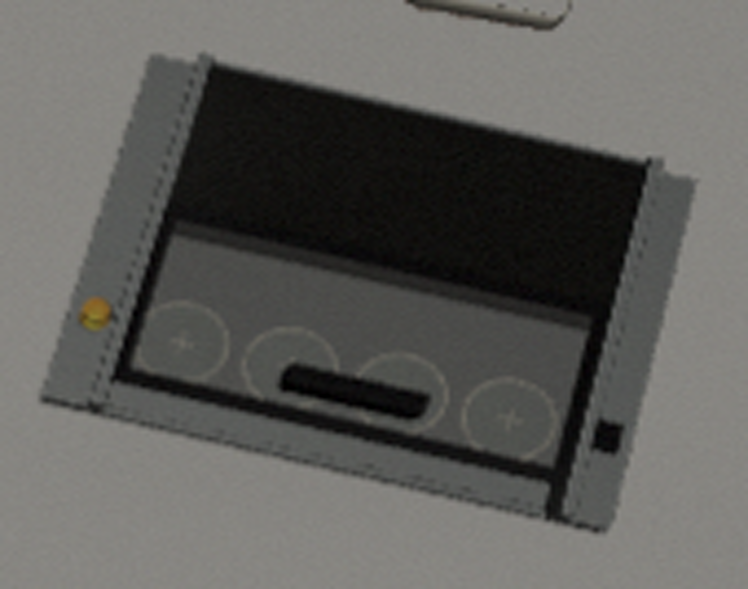

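View pics/c2.png

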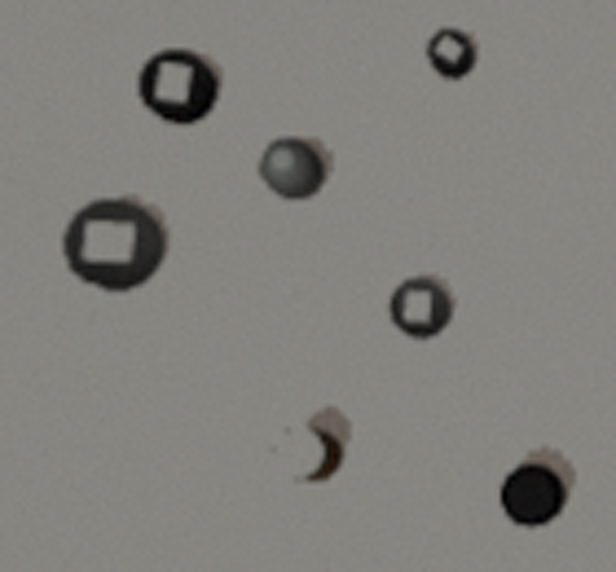

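```bash

cat > fit.py <<'E'
from h import *
from scipy.optimize import least_squares
def cyl(c,x,y,d,z0,h):
    a=np.linspace(0,2*np.pi,40,endpoint=False)
    P=[proj(c,[x+d/2*np.cos(t),y+d/2*np.sin(t),z]) for z in (z0,z0+h) for t in a]
    return cv2.convexHull(np.array(P,np.float32))
def hc(c,*a):
    H=cyl(c,*a); m=cv2.moments(H); return np.array([m['m10']/m['m00'],m['m01']/m['m00']]),m['m00'],H
def fitm(c,px,d,z0=0,h=.02,th=75,R=26,dbg=None):
    im=c['color']; g=cv2.cvtColor(im,cv2.COLOR_RGB2GRAY)
    S=4
    x0,y0=int(px[0])-R,int(px[1])-R
    cr=cv2.resize(g[y0:y0+2*R,x0:x0+2*R],None,fx=S,fy=S,interpolation=cv2.INTER_CUBIC)
    m=(cr<th).astype(np.uint8)
    cs,_=cv2.findContours(m,cv2.RETR_EXTERNAL,cv2.CHAIN_APPROX_NONE)
    cs=[k for k in cs if cv2.contourArea(k)>200]
    k=min(cs,key=lambda k:abs(cv2.pointPolygonTest(k,(R*S,R*S),True)) if cv2.pointPolygonTest(k,(R*S,R*S),True)<0 else 0)
    k=cv2.convexHull(k); mm=cv2.moments(k)
    ctr=(np.array([mm['m10'],mm['m01']])/mm['m00']+.5)/S-.5+[x0,y0]
    p=toz(c,ctr,z0+h/2)[:2]
    s=least_squares(lambda q:hc(c,q[0],q[1],d,z0,h)[0]-ctr,p)
    return s.x,mm['m00']/S**2/hc(c,*s.x,d,z0,h)[1]
E
python3 - <<'E'
from fit import *
np.set_printoptions(precision=4,suppress=True)
for cam,L in [('top',[(192.5,152),(185.7,210),(130.5,159),(116,195.5)]),('scene',[(269,292),(322,254),(342,335),(384,312)])]:
  c=bot.read_camera(cam)
  for px,d in zip(L,[.025,.032,.04,.05]):
    print(cam,d,*fitm(c,px,d,th=70))
  if cam=='top':
    case=[((281.6,175),(-.065,.099,.006)),((356.1,195),(-.065,-.099,.006)),((274.5,100),(.125,.168,.02)),((397.7,132.4),(.125,-.168,.02)),((377.5,224.5),(-.125,-.168,.02)),((249.5,190.3),(-.125,.168,.02))]
    W=np.array([toz(c,p,q[2])[:2] for p,q in case]);L=np.array([q[:2] for p,q in case])
    def res(v,i=slice(None)):
      co,s=np.cos(v[2]),np.sin(v[2]); return ((L[i]@np.array([[co,s],[-s,co]])+v[:2])-W[i]).ravel()
    s=least_squares(res,[.59,-.15,-.2]); print(s.x,np.degrees(s.x[2]));print(res(s.x).reshape(-1,2))
    v=s.x
    g=bot.recognise('cover_grip','top')
    for l in [(-.065,.099),(-.065,.033),(-.065,-.033),(-.065,-.099),(-.105,0)]:
      print(l, np.array(l)@np.array([[np.cos(v[2]),np.sin(v[2])],[-np.sin(v[2]),np.cos(v[2])]])+v[:2])
E
```

```text
top 0.025 [0.6086 0.1863] 0.8813384290686471
top 0.032 [0.4588 0.1977] 0.8910065069518156
top 0.04 [0.5857 0.342 ] 0.9398845844168979
top 0.05 [0.4926 0.3716] 0.9415932274382598
[ 0.5899 -0.1549 -0.2493] -14.282244390777661
[[-0.0016  0.0014]
 [-0.0014  0.0014]
 [ 0.0017  0.0012]
 [ 0.0004 -0.0016]
 [-0.0003 -0.0034]
 [ 0.0012  0.0009]]
(-0.065, 0.099) [ 0.5514 -0.043 ]
(-0.065, 0.033) [ 0.5351 -0.1069]
(-0.065, -0.033) [ 0.5188 -0.1709]
(-0.065, -0.099) [ 0.5025 -0.2348]
(-0.105, 0) [ 0.4882 -0.129 ]
scene 0.025 [0.6111 0.188 ] 0.6654453618186156
scene 0.032 [0.4617 0.1986] 0.7392707751962344
scene 0.04 [0.5871 0.3423] 0.8334483571922566
scene 0.05 [0.4945 0.3718] 0.8566364432843252
```

The case fits at about (0.590, -0.155) with yaw -14.3°. The cover starts about 26 mm open. The top and scene cameras agree within 3 mm on the mounts. Next I move above the grip bar with the jaws along the case's x.

>>> step_arm(
  increments=[
    [0.031, 0.051, -0.008, 0, 0, 5.8, -1],
    [0.062, 0.102, -0.016, 0, 0, 11.6, -1],
    [0.093, 0.153, -0.024, 0, 0, 17.4, -1],
    [0.124, 0.204, -0.032, 0, 0, 23.2, -1],
    [0.155, 0.255, -0.04, 0, 0, 29, -1],
    [0.186, 0.305, -0.048, 0, 0, 34.9, -1],
    [0.217, 0.356, -0.056, 0, 0, 40.7, -1],
    [0.249, 0.407, -0.064, 0, 0, 46.5, -1],
    [0.28, 0.458, -0.072, 0, 0, 52.3, -1],
    [0.311, 0.508, -0.08, 0, 0, 58.1, -1],
  ],
)

```text
t: 2.03
eef_pos: [0.4199, -0.2895, 0.1761]
tool_rot: [0.001, 0.788, 0.615, 0.0]
contact_force: [0.8, 0.0, 0.2]
gripper_width: 0.999
```

>>> step_arm(
  increments=[
    [0, 0, 0, 0, 0, 0, -1],
    [0, 0, 0, 0, 0, 0, -1],
    [0, 0, 0, 0, 0, 0, -1],
    [0, 0, 0, 0, 0, 0, -1],
  ],
)

```text
t: 2.37
eef_pos: [0.4184, -0.2926, 0.176]
tool_rot: [0.0, 0.791, 0.612, -0.0]
contact_force: [-1.0, -0.0, -1.0]
gripper_width: 0.996
```

```bash

python3 - <<'E'
from h import *
np.set_printoptions(precision=4,suppress=True)
c=save('wrist','w1.png')
o=bot.get_obs();print(o['t'],o['eef_pos'],o['tool_rot'],o['q'])
for t in ['cover_grip']:
  for cam in ['wrist']:
    for x in bot.place_of(t,cam)[:2]:
      px=np.array(x['location'])*[512,384]; print(x['conf'],px,toz(c,px,.05))
E
```

```text
2.4167 [ 0.4183 -0.2927  0.176 ] [ 0.0002  0.7908  0.6121 -0.0003] [ 0.7749  0.2949 -0.3393  1.9819  0.1263  0.8844  0.1156]
```

View pics/w1.png

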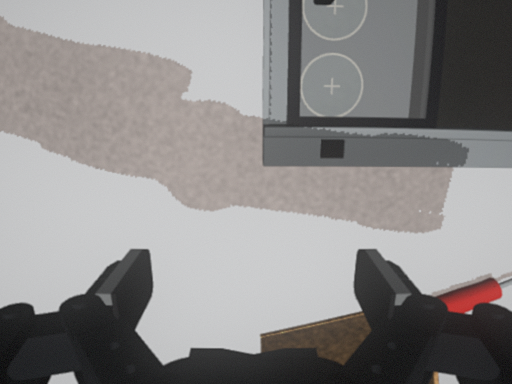

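Wrist view: the jaw axis is aligned with the case's x. The plug end (332,148) and the marks are visible. The last move was rate-limited, so I continue to the bar.

>>> step_arm(
  increments=[
    [0.016, 0.026, -0.01, 0, 0, 0, -1],
    [0.032, 0.052, -0.02, 0, 0, 0, -1],
    [0.048, 0.078, -0.03, 0, 0, 0, -1],
    [0.064, 0.104, -0.04, 0, 0, 0, -1],
    [0.08, 0.13, -0.05, 0, 0, 0, -1],
    [0.097, 0.157, -0.06, 0, 0, 0, -1],
    [0.097, 0.157, -0.06, 0, 0, 0, -1],
    [0.097, 0.157, -0.06, 0, 0, 0, -1],
  ],
)

```text
t: 3.13
eef_pos: [0.5166, -0.1329, 0.1154]
tool_rot: [-0.0, 0.789, 0.614, 0.0]
contact_force: [-0.3, 0.2, 0.8]
gripper_width: 1.0
```

```bash

python3 - <<'E'
from h import *
np.set_printoptions(precision=4,suppress=True)
c=save('wrist','w2.png')
o=bot.get_obs();print(o['t'],o['eef_pos'],o['tool_rot'],o['q'])
print(c['extrinsics'],proj(c,o['eef_pos']))
for x in bot.place_of('cover_grip','wrist')[:2]:
      px=np.array(x['location'])*[512,384]; print(x['conf'],px,toz(c,px,.05))
E
```

```text
3.1833 [ 0.5159 -0.1347  0.1157] [-0.0001  0.7899  0.6133 -0.0004] [ 0.447   0.4196 -0.3815  1.9763  0.2167  0.7852 -0.3091]
[[ 0.9695  0.2357  0.0673  0.5337]
 [-0.2451  0.9328  0.2641 -0.065 ]
 [-0.0006 -0.2726  0.9621  0.2587]
 [ 0.      0.      0.      1.    ]] [252.9055 260.3782]
0.78 [247.7056 215.0016] [ 0.5124 -0.1349  0.05  ]
```

View pics/w2.png

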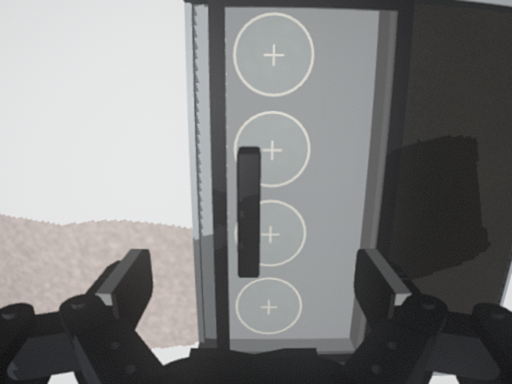

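```bash

python3 - <<'E'
from h import *
np.set_printoptions(precision=4,suppress=True)
c=bot.read_camera('wrist')
for p in [(274,55),(272,149.5),(270,234),(268,306.5)]: print(toz(c,p,.006))
E
```

```text
[ 0.5542 -0.044   0.006 ]
[ 0.5371 -0.1079  0.006 ]
[ 0.5199 -0.1724  0.006 ]
[ 0.5027 -0.2367  0.006 ]
```

>>> step_arm(
  increments=[
    [-0.003, 0, -0.025, 0, 0, 0, -1],
    [-0.003, 0, -0.05, 0, 0, 0, -1],
    [-0.003, 0, -0.071, 0, 0, 0, 0],
    [-0.003, 0, -0.071, 0, 0, 0, 1],
    [-0.003, 0, -0.071, 0, 0, 0, 1],
    [-0.003, 0, -0.071, 0, 0, 0, 1],
    [-0.003, 0, -0.071, 0, 0, 0, 1],
    [-0.003, 0, -0.071, 0, 0, 0, 1],
    [-0.003, 0, -0.071, 0, 0, 0, 1],
    [-0.003, 0, -0.071, 0, 0, 0, 1],
  ],
  force=25,
)

```text
t: 4.12
eef_pos: [0.5141, -0.1346, 0.0464]
tool_rot: [0.001, 0.79, 0.613, 0.001]
contact_force: [-0.7, -0.4, 6.8]
gripper_width: 0.154
```

>>> step_arm(
  increments=[
    [0.012, -0.003, 0.002, 0, 0, 0, 1],
    [0.024, -0.006, 0.002, 0, 0, 0, 1],
    [0.036, -0.0095, 0.002, 0, 0, 0, 1],
    [0.048, -0.0125, 0.002, 0, 0, 0, 1],
    [0.06, -0.0155, 0.002, 0, 0, 0, 1],
    [0.072, -0.0185, 0.002, 0, 0, 0, 1],
    [0.082, -0.0212, 0.002, 0, 0, 0, 1],
    [0.09, -0.0233, 0.002, 0, 0, 0, 1],
    [0.094, -0.0244, 0.002, 0, 0, 0, 1],
    [0.094, -0.0244, 0.002, 0, 0, 0, 1],
  ],
)

```text
t: 4.95
eef_pos: [0.6075, -0.1588, 0.0466]
tool_rot: [0.0, 0.79, 0.613, 0.0]
contact_force: [1.3, -1.5, -6.3]
gripper_width: 0.156
```

>>> step_arm(
  increments=[
    [0.003, -0.0008, 0, 0, 0, 0, 1],
    [0.006, -0.0016, 0, 0, 0, 0, 1],
    [0.006, -0.0016, 0, 0, 0, 0, 1],
  ],
)

```text
t: 5.2
eef_pos: [0.6114, -0.1598, 0.0465]
tool_rot: [-0.001, 0.79, 0.613, -0.001]
contact_force: [-4.6, 0.8, -2.2]
gripper_width: 0.157
```

>>> step_arm(
  increments=[
    [0.002, -0.0005, 0, 0, 0, 0, 1],
    [0.004, -0.001, 0, 0, 0, 0, 1],
    [0.004, -0.001, 0, 0, 0, 0, 1],
    [0.004, -0.001, 0, 0, 0, 0, 1],
  ],
)

```text
t: 5.53
eef_pos: [0.6114, -0.1598, 0.0464]
tool_rot: [-0.004, 0.79, 0.614, -0.004]
contact_force: [-16.8, 4.0, 8.2]
gripper_width: 0.153
```

Cover is at its stop. I release, rise and travel to the mounts.

>>> step_arm(
  increments=[
    [-0.003, 0.001, 0.001, 0, 0, 0, -0.5],
    [-0.004, 0.001, 0.001, 0, 0, 0, -0.5],
    [-0.004, 0.001, 0.02, 0, 0, 0, -1],
    [-0.004, 0.001, 0.05, 0, 0, 0, -1],
    [-0.005, 0.03, 0.09, 0, 0, 0, -1],
    [-0.015, 0.07, 0.12, 0, 0, 0, -1],
    [-0.03, 0.11, 0.14, 0, 0, 0, -1],
    [-0.045, 0.15, 0.16, 0, 0, 0, -1],
    [-0.06, 0.19, 0.17, 0, 0, 0, -1],
    [-0.075, 0.23, 0.17, 0, 0, 0, -1],
  ],
)

```text
t: 6.37
eef_pos: [0.5539, 0.0435, 0.2167]
tool_rot: [0.002, 0.79, 0.613, 0.003]
contact_force: [1.2, -0.3, -0.1]
gripper_width: 0.998
```

>>> step_arm(
  increments=[
    [-0.01, 0.04, 0, 0, 0, 0, -1],
    [-0.02, 0.08, 0, 0, 0, 0, -1],
    [-0.03, 0.1, 0, 0, 0, 0, -1],
    [-0.03, 0.1, 0, 0, 0, 0, -1],
    [-0.03, 0.1, 0, 0, 0, 0, -1],
    [-0.03, 0.1, 0, 0, 0, 0, -1],
  ],
)

```text
t: 6.87
eef_pos: [0.5232, 0.1412, 0.2138]
tool_rot: [0.001, 0.79, 0.613, 0.001]
contact_force: [0.4, -0.9, -0.7]
gripper_width: 0.999
```

```bash

python3 - <<'E'
from fit import *
np.set_printoptions(precision=4,suppress=True)
c=save('wrist','w3.png')
o=bot.get_obs();print(o['t'],o['eef_pos'],o['tool_rot'],o['q'])
save('top','top2.png')
for d,x,y in [(.025,.6098,.1871),(.032,.4602,.1982),(.040,.5864,.3422),(.05,.4936,.3717)]:
  p=proj(c,[x,y,.01]); print(d,p)
  try: print(fitm(c,p,d,R=60,th=75))
  except Exception as e: print(e)
E
```

```text
6.9167 [0.5232 0.1405 0.2135] [0.0005 0.7903 0.6127 0.0004] [ 0.0345  0.3201 -0.5007  1.868   0.1819  0.9971 -0.7959]
0.025 [326.6253 101.5577]
(array([0.6095, 0.1879]), 0.8095426923247158)
0.032 [177.2986 128.5543]
(array([0.4599, 0.1994]), 0.8294662901347669)
0.04 [265.2005 -58.0915]
OpenCV(4.12.0) /io/opencv/modules/imgproc/src/resize.cpp:4208: error: (-215:Assertion failed) !ssize.empty() in function 'resize'

0.05 [159.1572 -62.0465]
(array([0.4829, 0.3665]), 3.947337671382581)
```

View pics/w3.png

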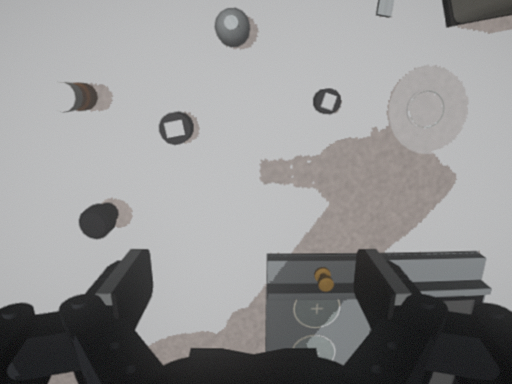

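View pics/top2.png

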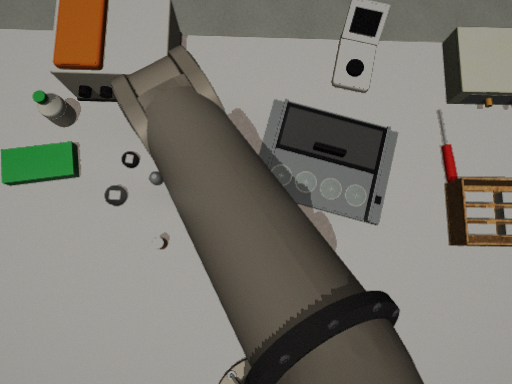

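Cover open. Refined mount positions: 25 at (0.6096, 0.1876) and 32 at (0.460, 0.199). I grasp mount_25.

>>> step_arm(
  increments=[
    [0.022, 0.012, -0.03, 0, 0, 0, -1],
    [0.044, 0.024, -0.06, 0, 0, 0, -1],
    [0.066, 0.036, -0.09, 0, 0, 0, -1],
    [0.0864, 0.0471, -0.12, 0, 0, 0, -1],
    [0.0864, 0.0471, -0.15, 0, 0, 0, -1],
    [0.0864, 0.0471, -0.18, 0, 0, 0, -1],
    [0.0864, 0.0471, -0.2, 0, 0, 0, -1],
    [0.0864, 0.0471, -0.208, 0, 0, 0, -1],
    [0.0864, 0.0471, -0.208, 0, 0, 0, 0],
    [0.0864, 0.0471, -0.208, 0, 0, 0, 1],
  ],
  force=25,
)

```text
t: 7.8
eef_pos: [0.6095, 0.1883, 0.0057]
tool_rot: [0.0, 0.79, 0.613, 0.0]
contact_force: [-0.8, -1.0, 0.6]
gripper_width: 0.747
```

>>> step_arm(
  increments=[
    [0, 0, 0, 0, 0, 0, 1],
    [0, 0, 0, 0, 0, 0, 1],
    [0, 0, 0, 0, 0, 0, 1],
    [0, 0, 0, 0, 0, 0, 1],
    [0, 0, 0, 0, 0, 0, 1],
    [0, 0, 0, 0, 0, 0, 1],
    [0, 0, 0, 0, 0, 0, 1],
  ],
)

```text
t: 8.38
eef_pos: [0.6097, 0.1892, 0.0068]
tool_rot: [0.001, 0.79, 0.613, 0.001]
contact_force: [-0.9, -1.6, 6.6]
gripper_width: 0.273
```

>>> step_arm(
  increments=[
    [0, 0, 0.04, 0, 0, 0, 1],
    [0, 0, 0.08, 0, 0, 0, 1],
    [-0.008, -0.033, 0.1, 0, 0, 0, 1],
    [-0.016, -0.066, 0.1, 0, 0, 0, 1],
    [-0.024, -0.1, 0.1, 0, 0, 0, 1],
    [-0.032, -0.133, 0.1, 0, 0, 0, 1],
    [-0.04, -0.166, 0.1, 0, 0, 0, 1],
    [-0.048, -0.2, 0.1, 0, 0, 0, 1],
    [-0.056, -0.232, 0.1, 0, 0, 0, 1],
    [-0.056, -0.232, 0.08, 0, 0, 0, 1],
  ],
)

```text
t: 9.22
eef_pos: [0.5533, -0.0522, 0.0879]
tool_rot: [0.004, 0.793, 0.609, 0.0]
contact_force: [0.4, -1.4, -0.3]
gripper_width: 0.276
```

>>> step_arm(
  increments=[
    [0, 0, 0, 0, 0, 0, 1],
    [0, 0, 0, 0, 0, 0, 1],
    [0, 0, 0, 0, 0, 0, 1],
  ],
)

```text
t: 9.47
eef_pos: [0.5532, -0.0415, 0.086]
tool_rot: [-0.0, 0.789, 0.614, 0.001]
contact_force: [-0.8, 0.2, 0.0]
gripper_width: 0.273
```

```bash

python3 - <<'E'
from fit import *
np.set_printoptions(precision=4,suppress=True)
c=save('wrist','w4.png')
o=bot.get_obs();e=o['eef_pos'];print(o['t'],e,o['tool_rot'])
p=proj(c,[e[0],e[1],e[2]+.0132]); print('tcp at mount top',p, proj(c,[e[0],e[1],e[2]-.0068]))
im=cv2.imread('pics/w4.png');cv2.imwrite('pics/w4b.png',cv2.resize(im[130:330,130:390],None,fx=3,fy=3))
E
```

```text
9.5167 [ 0.5535 -0.0413  0.0861] [0.0001 0.789  0.6144 0.0008]
tcp at mount top [253.7486 270.0333] [253.6131 249.735 ]
```

View pics/w4b.png

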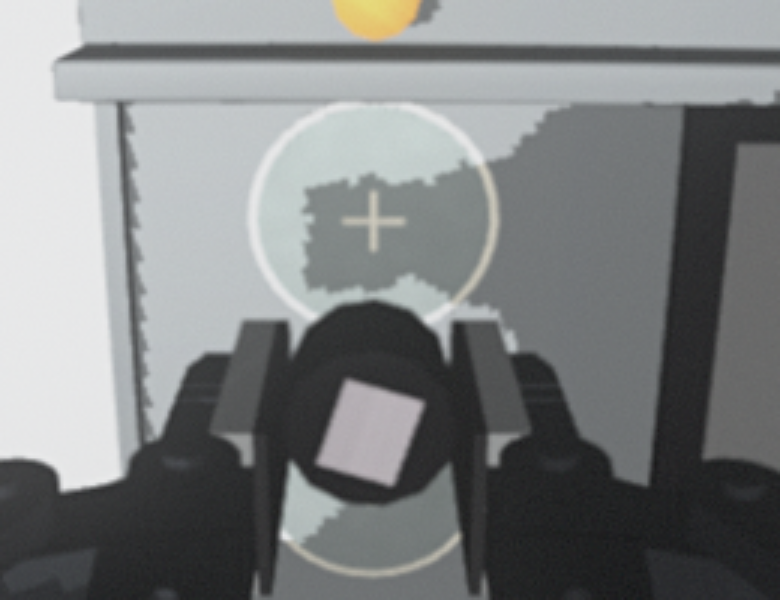

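```bash

python3 - <<'E'
from fit import *
np.set_printoptions(precision=4,suppress=True)
c=bot.read_camera('wrist')
e=bot.get_obs()['eef_pos'];print(e,toz(c,(130+374.5/3-.33,130+220.5/3-.33),.006),toz(c,(253.3,272),e[2]+.0132))
E
```

```text
[ 0.5535 -0.0414  0.0861] [ 0.5546 -0.0412  0.006 ] [ 0.5533 -0.0421  0.0993]
```

>>> step_arm(
  increments=[
    [0.001, 0, -0.025, 0, 0, 0, 1],
    [0.001, 0, -0.05, 0, 0, 0, 1],
    [0.001, 0, -0.065, 0, 0, 0, 1],
    [0.001, 0, -0.072, 0, 0, 0, 1],
    [0.001, 0, -0.072, 0, 0, 0, 1],
    [0.001, 0, -0.072, 0, 0, 0, 1],
  ],
)

```text
t: 10.07
eef_pos: [0.5543, -0.0423, 0.0138]
tool_rot: [0.0, 0.789, 0.614, 0.0]
contact_force: [0.5, 0.2, -0.3]
gripper_width: 0.28
```

>>> step_arm(
  increments=[
    [0, 0, 0, 0, 0, 0, 0.2],
    [0, 0, 0, 0, 0, 0, 0.2],
    [0, 0, 0, 0, 0, 0, 0],
    [0, 0, 0, 0, 0, 0, 0],
    [0, 0, 0, 0, 0, 0, 0],
    [0, 0, 0.03, 0, 0, 0, 0],
    [0, 0, 0.06, 0, 0, 0, -0.5],
    [0, 0, 0.09, 0, 0, 0, -1],
    [0, 0, 0.12, 0, 0, 0, -1],
    [0, 0, 0.12, 0, 0, 0, -1],
  ],
)

```text
t: 10.9
eef_pos: [0.5573, -0.0428, 0.139]
tool_rot: [0.003, 0.79, 0.613, 0.004]
contact_force: [0.4, 0.4, 0.1]
gripper_width: 0.998
```

```bash

python3 - <<'E'
from fit import *
np.set_printoptions(precision=4,suppress=True)
c=save('wrist','w5.png')
o=bot.get_obs();e=o['eef_pos'];print(o['t'],e,o['tool_rot'])
im=cv2.imread('pics/w5.png');cv2.imwrite('pics/w5b.png',cv2.resize(im[130:330,130:390],None,fx=3,fy=3))
p=proj(c,[.5543,-.042,.016]);print(p,fitm(c,p,.025,z0=.006,R=40,th=60))
E
```

```text
10.95 [ 0.556  -0.0431  0.1365] [0.0022 0.7898 0.6133 0.0025]
[247.6579 187.6731] (array([ 0.5589, -0.0352]), 0.12855327180672135)
```

View pics/w5.png

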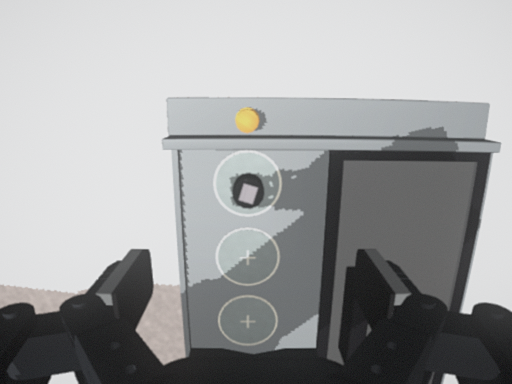

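```bash

cat > chk.py <<'E'
from fit import *
np.set_printoptions(precision=4,suppress=True)
import sys
def crop(c,p,R,name,s=6):
    x0,y0=int(p[0])-R,int(p[1])-R
    im=c['color'][:,:,::-1][y0:y0+2*R,x0:x0+2*R]
    return cv2.resize(im,None,fx=s,fy=s,interpolation=cv2.INTER_CUBIC),x0,y0
def over(c,p,R,items,name,s=6):
    """items: list of (x,y,d,z0,h,color)"""
    im,x0,y0=crop(c,p,R,name,s)
    for (x,y,d,z0,h,col) in items:
        H=cyl(c,x,y,d,z0,h).reshape(-1,2)
        q=((H-[x0,y0]+.5)*s-.5).astype(np.int32)
        cv2.polylines(im,[q.reshape(-1,1,2)],True,col,1)
    cv2.imwrite('pics/'+name,im)
E
python3 - <<'E'
from chk import *
c=bot.read_camera('wrist')
p=(248,185)
over(c,p,45,[(.5543,-.042,.056,.006,0,(0,0,255)),(.5543,-.042,.025,.006,.02,(0,255,0))],'o5.png')
E
```

```text
(no output)
```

View pics/o5.png

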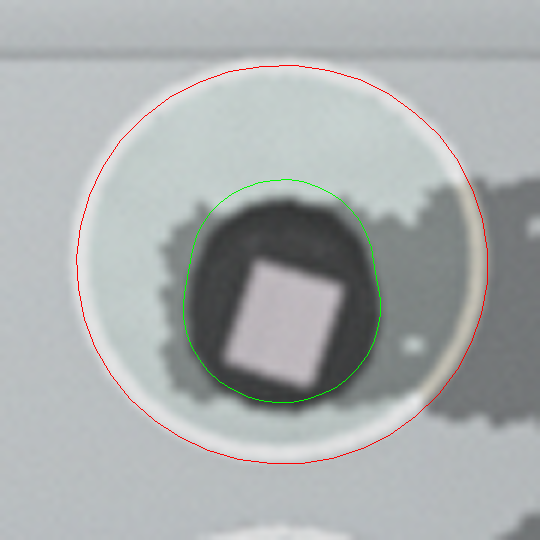

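mount_25 stands in its ring, about 1.5 mm off centre towards -y. Next is mount_32.

>>> step_arm(
  increments=[
    [-0.014, 0.035, 0, 0, 0, 0, -1],
    [-0.028, 0.07, 0, 0, 0, 0, -1],
    [-0.042, 0.105, 0, 0, 0, 0, -1],
    [-0.056, 0.14, 0, 0, 0, 0, -1],
    [-0.07, 0.175, 0, 0, 0, 0, -1],
    [-0.084, 0.21, 0, 0, 0, 0, -1],
    [-0.096, 0.242, -0.02, 0, 0, 0, -1],
    [-0.096, 0.242, -0.04, 0, 0, 0, -1],
    [-0.096, 0.242, -0.05, 0, 0, 0, -1],
    [-0.096, 0.242, -0.05, 0, 0, 0, -1],
  ],
)

```text
t: 11.83
eef_pos: [0.4554, 0.1972, 0.0801]
tool_rot: [-0.001, 0.79, 0.614, -0.003]
contact_force: [-0.4, -0.4, -0.2]
gripper_width: 1.001
```

>>> step_arm(
  increments=[
    [0, 0, -0.01, 0, 0, 0, -1],
    [0, 0, -0.02, 0, 0, 0, -1],
    [0, 0, -0.02, 0, 0, 0, -1],
  ],
)

```text
t: 12.08
eef_pos: [0.4574, 0.1972, 0.0616]
tool_rot: [-0.0, 0.79, 0.613, -0.001]
contact_force: [-0.6, -0.3, -0.9]
gripper_width: 1.003
```

```bash

python3 - <<'E'
from chk import *
c=save('wrist','w6.png')
o=bot.get_obs();e=o['eef_pos'];print(o['t'],e,o['tool_rot'])
p=proj(c,[.46,.199,.01]);print(p,fitm(c,p,.032,R=75,th=75))
over(c,p,60,[(.46,.199,.032,0,.02,(0,255,0))],'o6.png',5)
E
```

```text
12.1333 [0.4576 0.1976 0.0623] [-0.      0.7903  0.6127 -0.0008]
[256.8281 213.9726] (array([0.4597, 0.1994]), 0.9045695892005263)
```

View pics/o6.png

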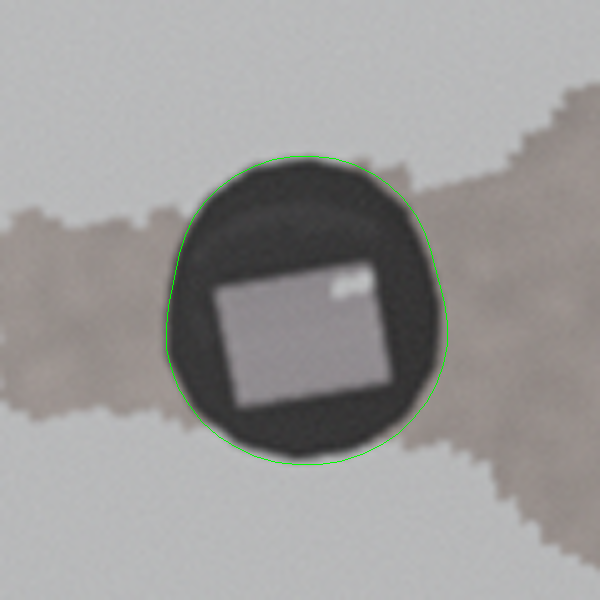

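>>> step_arm(
  increments=[
    [0.002, 0.0017, -0.02, 0, 0, 0, -1],
    [0.002, 0.0017, -0.04, 0, 0, 0, -1],
    [0.002, 0.0017, -0.056, 0, 0, 0, -1],
    [0.002, 0.0017, -0.056, 0, 0, 0, 0],
    [0.002, 0.0017, -0.056, 0, 0, 0, 1],
    [0.002, 0.0017, -0.056, 0, 0, 0, 1],
    [0.002, 0.0017, -0.056, 0, 0, 0, 1],
    [0.002, 0.0017, -0.056, 0, 0, 0, 1],
    [0.002, 0.0017, -0.056, 0, 0, 0, 1],
    [0.002, 0.0017, -0.056, 0, 0, 0, 1],
  ],
)

```text
t: 12.97
eef_pos: [0.4606, 0.2009, 0.0085]
tool_rot: [0.0, 0.79, 0.613, 0.001]
contact_force: [-0.2, -0.5, 5.5]
gripper_width: 0.357
```

>>> step_arm(
  increments=[
    [0, 0, 0.04, 0, 0, 0, 1],
    [0, 0, 0.08, 0, 0, 0, 1],
    [0.01, -0.038, 0.1, 0, 0, 0, 1],
    [0.02, -0.076, 0.1, 0, 0, 0, 1],
    [0.03, -0.115, 0.1, 0, 0, 0, 1],
    [0.04, -0.153, 0.1, 0, 0, 0, 1],
    [0.05, -0.191, 0.1, 0, 0, 0, 1],
    [0.06, -0.229, 0.1, 0, 0, 0, 1],
    [0.068, -0.267, 0.1, 0, 0, 0, 1],
    [0.0777, -0.305, 0.08, 0, 0, 0, 1],
  ],
)

```text
t: 13.8
eef_pos: [0.5396, -0.1051, 0.0918]
tool_rot: [0.003, 0.79, 0.613, 0.002]
contact_force: [2.5, 0.5, -0.2]
gripper_width: 0.362
```

>>> step_arm(
  increments=[
    [0, 0, 0, 0, 0, 0, 1],
    [0, 0, 0, 0, 0, 0, 1],
    [0, 0, 0, 0, 0, 0, 1],
    [0, 0, 0, 0, 0, 0, 1],
    [0, 0, 0, 0, 0, 0, 1],
  ],
)

```text
t: 14.22
eef_pos: [0.5371, -0.1006, 0.0889]
tool_rot: [0.0, 0.789, 0.615, 0.001]
contact_force: [-0.6, 0.2, 0.3]
gripper_width: 0.358
```

```bash

python3 - <<'E'
from chk import *
c=save('wrist','w7.png')
o=bot.get_obs();e=o['eef_pos'];print(o['t'],e,o['tool_rot'])
R=75
p=proj(c,[*e[:2],e[2]]);
ms=[(.5543,-.042),(.5379,-.1059),(.5214,-.1698),(.5049,-.2337)]
over(c,(254,230),90,[(e[0],e[1],.032,e[2]-.0085,.02,(0,255,0))]+[(x,y,.056,.006,0,(0,0,255)) for x,y in ms],'o7.png',4)
E
```

```text
14.2667 [ 0.5371 -0.1008  0.0889] [0.0002 0.789  0.6145 0.0005]
```

View pics/o7.png

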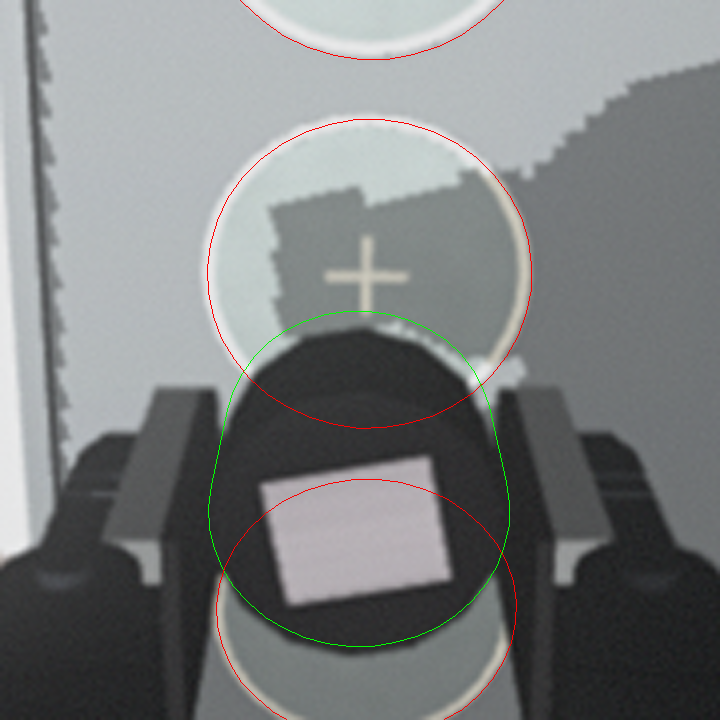

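>>> step_arm(
  increments=[
    [0.001, -0.004, -0.02, 0, 0, 0, 1],
    [0.001, -0.004, -0.045, 0, 0, 0, 1],
    [0.001, -0.004, -0.065, 0, 0, 0, 1],
    [0.001, -0.004, -0.0735, 0, 0, 0, 1],
    [0.001, -0.004, -0.0735, 0, 0, 0, 1],
    [0.001, -0.004, -0.0735, 0, 0, 0, 1],
    [0.001, -0.004, -0.0735, 0, 0, 0, 1],
  ],
)

```text
t: 14.85
eef_pos: [0.5385, -0.1058, 0.0154]
tool_rot: [0.0, 0.789, 0.614, 0.0]
contact_force: [0.9, -0.3, -1.7]
gripper_width: 0.361
```

>>> step_arm(
  increments=[
    [-0.0003, 0.001, 0, 0, 0, 0, 1],
    [-0.0003, 0.001, 0, 0, 0, 0, 1],
    [-0.0003, 0.001, 0, 0, 0, 0, 0.2],
    [-0.0003, 0.001, 0, 0, 0, 0, 0],
    [-0.0003, 0.001, 0, 0, 0, 0, -0.2],
    [-0.0003, 0.001, 0, 0, 0, 0, -0.2],
    [-0.0003, 0.001, 0, 0, 0, 0, -0.2],
    [-0.0003, 0.001, 0.03, 0, 0, 0, -0.2],
    [-0.0003, 0.001, 0.06, 0, 0, 0, -0.5],
    [-0.0003, 0.001, 0.09, 0, 0, 0, -1],
  ],
)

```text
t: 15.68
eef_pos: [0.5369, -0.1051, 0.1053]
tool_rot: [-0.001, 0.79, 0.614, -0.0]
contact_force: [-0.4, 0.0, -0.2]
gripper_width: 0.86
```

>>> step_arm(
  increments=[
    [0, 0, 0.03, 0, 0, 0, -1],
    [0, 0, 0.03, 0, 0, 0, -1],
  ],
)

```text
t: 15.85
eef_pos: [0.5412, -0.1055, 0.1404]
tool_rot: [0.003, 0.79, 0.613, 0.003]
contact_force: [0.8, 0.3, -0.9]
gripper_width: 0.997
```

```bash

python3 - <<'E'
from chk import *
c=save('wrist','w8.png')
o=bot.get_obs();e=o['eef_pos'];print(o['t'],e,o['tool_rot'])
ms=[(.5543,-.042),(.5377,-.1060),(.5214,-.1698),(.5049,-.2337)]
over(c,(250,150),115,[(*ms[0],.025,.006,.02,(0,255,0)),(*ms[1],.032,.006,.02,(0,255,0))]+[(x,y,.056,.006,0,(0,0,255)) for x,y in ms],'o8.png',3)
E
```

```text
15.9 [ 0.5399 -0.1056  0.1379] [0.0024 0.7898 0.6133 0.0021]
```

View pics/o8.png

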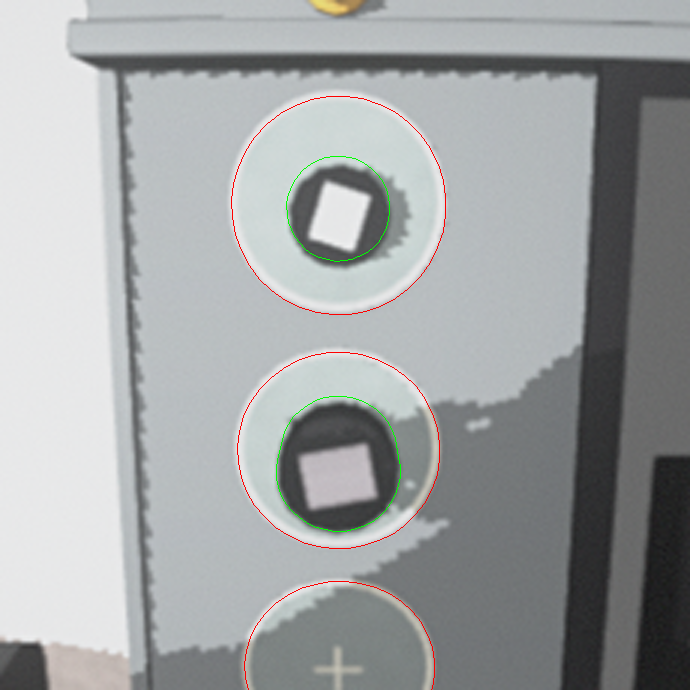

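mount_32 is centred to under 1 mm. mount_25 is about 1.8 mm off, so I'll nudge it later. Next is mount_40.

>>> step_arm(
  increments=[
    [0.004, 0.04, 0.005, 0, 0, 0, -1],
    [0.008, 0.08, 0.005, 0, 0, 0, -1],
    [0.012, 0.12, 0.005, 0, 0, 0, -1],
    [0.016, 0.16, 0.005, 0, 0, 0, -1],
    [0.02, 0.2, 0.005, 0, 0, 0, -1],
    [0.024, 0.24, 0.005, 0, 0, 0, -1],
    [0.028, 0.28, 0.005, 0, 0, 0, -1],
    [0.032, 0.32, 0.005, 0, 0, 0, -1],
    [0.036, 0.36, 0.005, 0, 0, 0, -1],
    [0.04, 0.4, 0.005, 0, 0, 0, -1],
  ],
)

```text
t: 16.73
eef_pos: [0.5768, 0.2961, 0.1381]
tool_rot: [-0.0, 0.79, 0.613, -0.001]
contact_force: [0.7, 0.4, -0.1]
gripper_width: 1.006
```

>>> step_arm(
  increments=[
    [0.004, 0.03, 0, 0, 0, 0, -1],
    [0.004, 0.03, 0, 0, 0, 0, -1],
    [0.004, 0.03, 0, 0, 0, 0, -1],
    [0.004, 0.03, 0, 0, 0, 0, -1],
  ],
)

```text
t: 17.07
eef_pos: [0.5811, 0.3234, 0.1382]
tool_rot: [0.0, 0.79, 0.613, -0.001]
contact_force: [1.3, -0.9, -0.1]
gripper_width: 1.003
```

```bash

cat > m.py <<'E'
from chk import *
import sys
d,x,y,n=float(sys.argv[1]),float(sys.argv[2]),float(sys.argv[3]),sys.argv[4]
c=save('wrist','w%s.png'%n)
o=bot.get_obs();e=o['eef_pos'];print(o['t'],e,o['tool_rot'],o['q'])
p=proj(c,[x,y,.01]);
try:
  s,a=fitm(c,p,d,R=75,th=75);print(p,s,a)
except Exception as ex: print(ex); s=(x,y)
over(c,p,60,[(*s,d,0,.02,(0,255,0))],'o%s.png'%n,5)
E
python3 m.py .04 .5864 .3422 9
```

```text
17.1167 [0.5815 0.3225 0.1385] [ 0.0005  0.7902  0.6128 -0.0012] [-0.2455  0.6058 -0.5102  1.6324  0.339   0.9951 -1.1186]
[253.9235 161.6952] [0.5865 0.3435] 0.8996944312981746
```

View pics/o9.png

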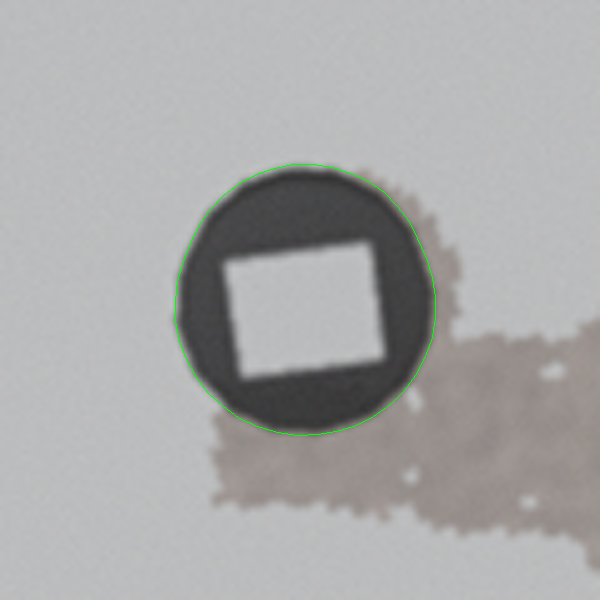

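View pics/w9.png

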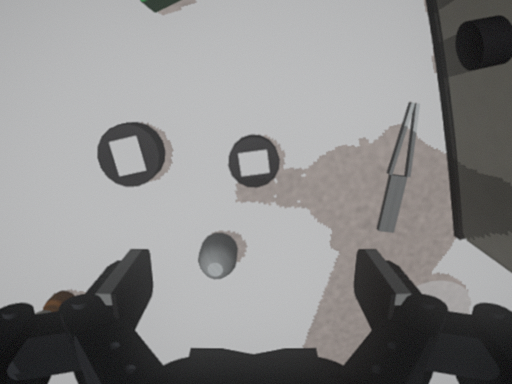

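>>> step_arm(
  increments=[
    [0.005, 0.0205, -0.02, 0, 0, 0, -1],
    [0.005, 0.0205, -0.05, 0, 0, 0, -1],
    [0.005, 0.0205, -0.08, 0, 0, 0, -1],
    [0.005, 0.0205, -0.11, 0, 0, 0, -1],
    [0.005, 0.0205, -0.131, 0, 0, 0, -1],
    [0.005, 0.0205, -0.131, 0, 0, 0, -1],
    [0.005, 0.0205, -0.131, 0, 0, 0, 0],
    [0.005, 0.0205, -0.131, 0, 0, 0, 1],
    [0.005, 0.0205, -0.131, 0, 0, 0, 1],
    [0.005, 0.0205, -0.131, 0, 0, 0, 1],
  ],
)

```text
t: 17.95
eef_pos: [0.5878, 0.3456, 0.0108]
tool_rot: [0.0, 0.79, 0.613, 0.002]
contact_force: [0.8, -1.7, 18.7]
gripper_width: 0.453
```

>>> step_arm(
  increments=[
    [0, 0, 0, 0, 0, 0, 1],
    [0, 0, 0, 0, 0, 0, 1],
    [0, 0, 0, 0, 0, 0, 1],
  ],
)

```text
t: 18.2
eef_pos: [0.5878, 0.3456, 0.011]
tool_rot: [0.0, 0.79, 0.613, 0.002]
contact_force: [0.0, -1.0, 5.3]
gripper_width: 0.452
```

>>> step_arm(
  increments=[
    [0, 0, 0.04, 0, 0, 0, 1],
    [0, 0, 0.08, 0, 0, 0, 1],
    [-0.005, -0.039, 0.1, 0, 0, 0, 1],
    [-0.01, -0.078, 0.1, 0, 0, 0, 1],
    [-0.015, -0.117, 0.1, 0, 0, 0, 1],
    [-0.02, -0.156, 0.1, 0, 0, 0, 1],
    [-0.025, -0.195, 0.1, 0, 0, 0, 1],
    [-0.03, -0.234, 0.1, 0, 0, 0, 1],
    [-0.035, -0.273, 0.1, 0, 0, 0, 1],
    [-0.04, -0.312, 0.1, 0, 0, 0, 1],
  ],
)

```text
t: 19.03
eef_pos: [0.5464, 0.0313, 0.1099]
tool_rot: [0.001, 0.79, 0.614, 0.001]
contact_force: [1.3, 0.1, -0.9]
gripper_width: 0.451
```

>>> step_arm(
  increments=[
    [-0.005, -0.039, 0, 0, 0, 0, 1],
    [-0.01, -0.078, 0, 0, 0, 0, 1],
    [-0.015, -0.117, 0, 0, 0, 0, 1],
    [-0.02, -0.156, 0, 0, 0, 0, 1],
    [-0.026, -0.2, -0.01, 0, 0, 0, 1],
    [-0.026, -0.2, -0.01, 0, 0, 0, 1],
    [-0.026, -0.2, -0.01, 0, 0, 0, 1],
    [-0.026, -0.2, -0.01, 0, 0, 0, 1],
  ],
)

```text
t: 19.7
eef_pos: [0.5208, -0.1668, 0.0994]
tool_rot: [0.0, 0.79, 0.613, 0.0]
contact_force: [0.3, 0.2, -0.4]
gripper_width: 0.45
```

```bash

cat > hv.py <<'E'
from chk import *
import sys
d,hh,n=float(sys.argv[1]),float(sys.argv[2]),sys.argv[3]
c=save('wrist','w%s.png'%n)
o=bot.get_obs();e=o['eef_pos'];print(o['t'],e,o['tool_rot'],o['gripper_width'])
ms=[(.5543,-.042),(.5377,-.1060),(.5214,-.1698),(.5049,-.2337)]
over(c,(254,220),98,[(e[0],e[1],d,e[2]-hh,.02,(0,255,0))]+[(x,y,.056,.006,0,(0,0,255)) for x,y in ms],'o%s.png'%n,4)
E
python3 hv.py .04 .011 10
```

```text
19.75 [ 0.5212 -0.1655  0.0995] [0.0003 0.7893 0.614  0.0007] 0.44968031167463457
```

View pics/o10.png

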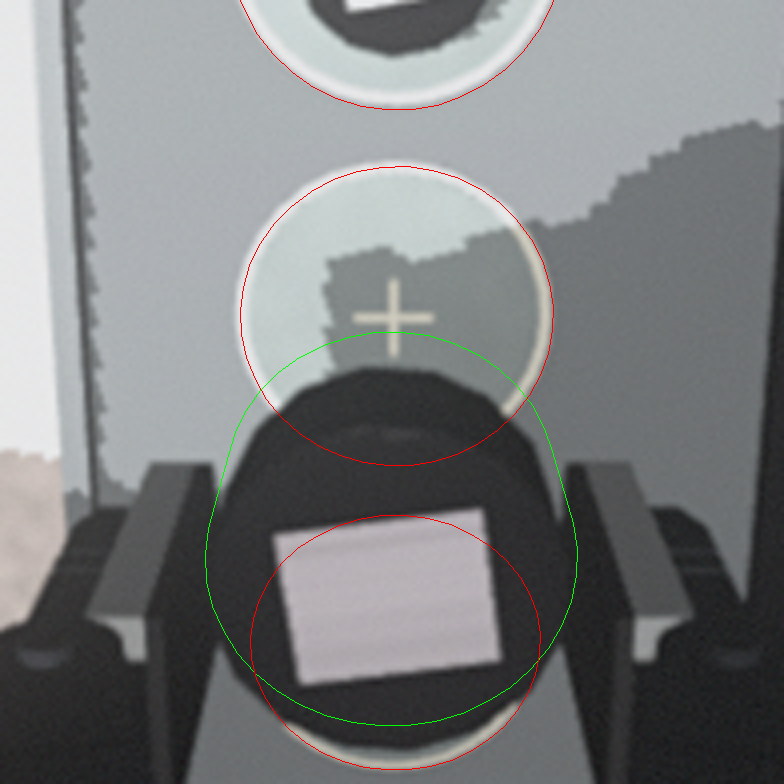

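>>> step_arm(
  increments=[
    [0, -0.001, -0.03, 0, 0, 0, 1],
    [0, -0.001, -0.055, 0, 0, 0, 1],
    [0, -0.001, -0.075, 0, 0, 0, 1],
    [0, -0.001, -0.0815, 0, 0, 0, 1],
    [0, -0.001, -0.0815, 0, 0, 0, 1],
    [0, -0.001, -0.0815, 0, 0, 0, 1],
    [0, -0.001, -0.0815, 0, 0, 0, 1],
  ],
)

```text
t: 20.33
eef_pos: [0.5216, -0.1668, 0.0182]
tool_rot: [0.001, 0.789, 0.614, 0.001]
contact_force: [0.0, -0.2, -0.5]
gripper_width: 0.449
```

>>> step_arm(
  increments=[
    [0, -0.0005, 0, 0, 0, 0, 1],
    [0, -0.0005, 0, 0, 0, 0, 0.1],
    [0, -0.0005, 0, 0, 0, 0, -0.2],
    [0, -0.0005, 0, 0, 0, 0, -0.4],
    [0, -0.0005, 0, 0, 0, 0, -0.4],
    [0, -0.0005, 0, 0, 0, 0, -0.4],
    [0, -0.0005, 0.03, 0, 0, 0, -0.4],
    [0, -0.0005, 0.06, 0, 0, 0, -0.5],
    [0, -0.0005, 0.09, 0, 0, 0, -1],
    [0, -0.0005, 0.11, 0, 0, 0, -1],
  ],
)

```text
t: 21.17
eef_pos: [0.5214, -0.1684, 0.1299]
tool_rot: [0.001, 0.79, 0.613, 0.001]
contact_force: [-0.2, -0.2, 0.3]
gripper_width: 0.993
```

>>> step_arm(
  increments=[
    [0, 0, 0.01, 0, 0, 0, -1],
    [0, 0, 0.01, 0, 0, 0, -1],
  ],
)

```text
t: 21.33
eef_pos: [0.522, -0.1688, 0.1394]
tool_rot: [0.002, 0.79, 0.613, 0.001]
contact_force: [-0.2, 0.6, 0.2]
gripper_width: 1.001
```

```bash

python3 - <<'E'
from chk import *
c=save('wrist','w11.png')
o=bot.get_obs();e=o['eef_pos'];print(o['t'],e,o['tool_rot'])
ms=[(.5543,-.042),(.5377,-.1060),(.5208,-.1700),(.5049,-.2337)]
over(c,(250,150),115,[(*m,d,.006,.02,(0,255,0)) for m,d in zip(ms,[.025,.032,.04])]+[(x,y,.056,.006,0,(0,0,255)) for x,y in ms],'o11.png',3)
E
```

```text
21.3833 [ 0.5209 -0.1686  0.1376] [0.0007 0.7898 0.6133 0.0003]
```

View pics/o11.png

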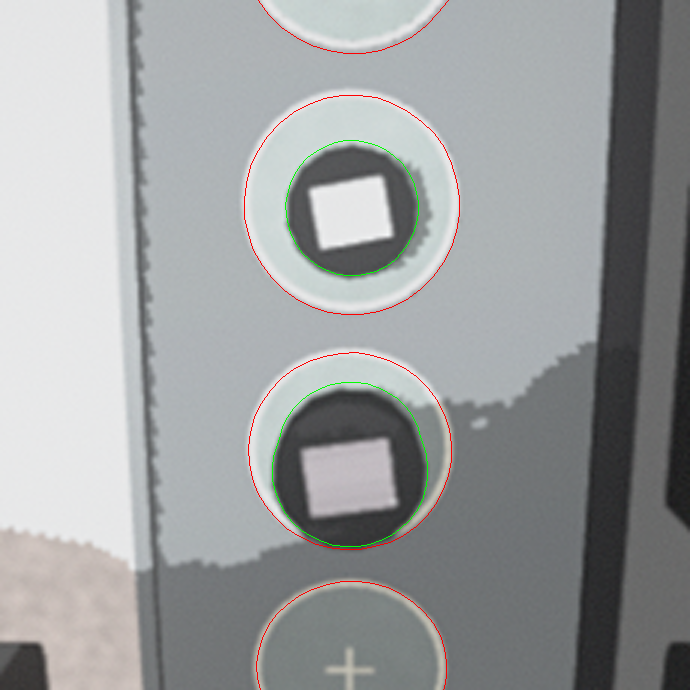

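mount_40 is centred to about 1 mm. Next is mount_50.

>>> step_arm(
  increments=[
    [-0.002, 0.041, 0, 0, 0, 0, -1],
    [-0.004, 0.082, 0, 0, 0, 0, -1],
    [-0.006, 0.123, 0, 0, 0, 0, -1],
    [-0.008, 0.164, 0, 0, 0, 0, -1],
    [-0.01, 0.205, 0, 0, 0, 0, -1],
    [-0.012, 0.246, 0, 0, 0, 0, -1],
    [-0.014, 0.287, 0, 0, 0, 0, -1],
    [-0.017, 0.328, 0, 0, 0, 0, -1],
    [-0.02, 0.369, 0, 0, 0, 0, -1],
    [-0.022, 0.41, 0, 0, 0, 0, -1],
  ],
)

```text
t: 22.22
eef_pos: [0.4968, 0.2428, 0.135]
tool_rot: [-0.0, 0.79, 0.613, -0.002]
contact_force: [1.0, 0.2, -0.3]
gripper_width: 1.001
```

>>> step_arm(
  increments=[
    [-0.002, 0.04, 0, 0, 0, 0, -1],
    [-0.004, 0.08, 0, 0, 0, 0, -1],
    [-0.006, 0.11, 0, 0, 0, 0, -1],
    [-0.006, 0.11, 0, 0, 0, 0, -1],
    [-0.006, 0.11, 0, 0, 0, 0, -1],
    [-0.006, 0.11, 0, 0, 0, 0, -1],
  ],
)

```text
t: 22.72
eef_pos: [0.4919, 0.3503, 0.1352]
tool_rot: [0.0, 0.79, 0.613, -0.002]
contact_force: [-0.3, -0.9, -0.3]
gripper_width: 0.996
```

```bash
python3 m.py .05 .4936 .3717 12
```

```text
22.7667 [0.4924 0.3496 0.1355] [ 0.0005  0.7902  0.6129 -0.0016] [-0.2832  0.5345 -0.5865  1.7839  0.3586  0.9347 -1.274 ]
[248.7579 160.1692] [0.4937 0.3731] 0.926521650760481
```

View pics/o12.png

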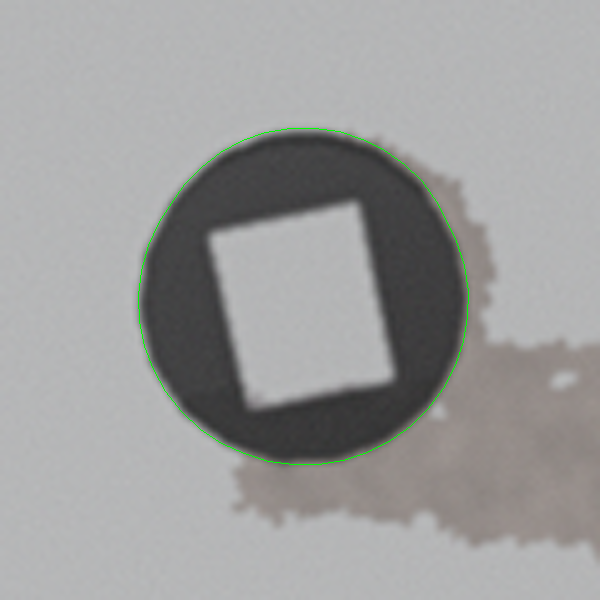

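>>> step_arm(
  increments=[
    [0.001, 0.0215, -0.02, 0, 0, 0, -1],
    [0.001, 0.0215, -0.05, 0, 0, 0, -1],
    [0.001, 0.0215, -0.08, 0, 0, 0, -1],
    [0.001, 0.0215, -0.11, 0, 0, 0, -1],
    [0.001, 0.0215, -0.128, 0, 0, 0, -1],
    [0.001, 0.0215, -0.128, 0, 0, 0, -1],
    [0.001, 0.0215, -0.128, 0, 0, 0, -0.2],
    [0.001, 0.0215, -0.128, 0, 0, 0, 0.5],
    [0.001, 0.0215, -0.128, 0, 0, 0, 0.5],
    [0.001, 0.0215, -0.128, 0, 0, 0, 0.5],
  ],
  force=30,
)

```text
t: 23.6
eef_pos: [0.4948, 0.3736, 0.0114]
tool_rot: [0.0, 0.79, 0.613, 0.002]
contact_force: [0.2, -1.2, 4.3]
gripper_width: 0.563
```

>>> step_arm(
  increments=[
    [0, 0, 0, 0, 0, 0, 1],
    [0, 0, 0, 0, 0, 0, 1],
    [0, 0, 0, 0, 0, 0, 1],
  ],
)

```text
t: 23.85
eef_pos: [0.4948, 0.3736, 0.0114]
tool_rot: [0.0, 0.79, 0.613, 0.002]
contact_force: [-0.5, -1.5, 6.1]
gripper_width: 0.562
```

>>> step_arm(
  increments=[
    [0, 0, 0.04, 0, 0, 0, 1],
    [0, 0, 0.08, 0, 0, 0, 1],
    [0.0005, -0.04, 0.1, 0, 0, 0, 1],
    [0.001, -0.08, 0.1, 0, 0, 0, 1],
    [0.002, -0.12, 0.1, 0, 0, 0, 1],
    [0.003, -0.16, 0.1, 0, 0, 0, 1],
    [0.003, -0.2, 0.1, 0, 0, 0, 1],
    [0.004, -0.24, 0.1, 0, 0, 0, 1],
    [0.004, -0.28, 0.1, 0, 0, 0, 1],
    [0.005, -0.32, 0.1, 0, 0, 0, 1],
  ],
)

```text
t: 24.68
eef_pos: [0.4984, 0.0512, 0.1102]
tool_rot: [0.001, 0.79, 0.614, 0.001]
contact_force: [0.9, -0.4, -1.3]
gripper_width: 0.562
```

>>> step_arm(
  increments=[
    [0.001, -0.04, 0, 0, 0, 0, 1],
    [0.002, -0.08, 0, 0, 0, 0, 1],
    [0.003, -0.12, 0, 0, 0, 0, 1],
    [0.004, -0.16, 0, 0, 0, 0, 1],
    [0.005, -0.2, 0, 0, 0, 0, 1],
    [0.005, -0.24, 0, 0, 0, 0, 1],
    [0.005, -0.27, 0, 0, 0, 0, 1],
    [0.005, -0.28, -0.01, 0, 0, 0, 1],
    [0.005, -0.28, -0.01, 0, 0, 0, 1],
    [0.005, -0.28, -0.01, 0, 0, 0, 1],
  ],
)

```text
t: 25.52
eef_pos: [0.5031, -0.2264, 0.0992]
tool_rot: [-0.0, 0.79, 0.613, 0.0]
contact_force: [0.2, 1.2, -0.2]
gripper_width: 0.563
```

>>> step_arm(
  increments=[
    [0, 0, 0, 0, 0, 0, 1],
    [0, 0, 0, 0, 0, 0, 1],
  ],
)

```text
t: 25.68
eef_pos: [0.5041, -0.2247, 0.0998]
tool_rot: [0.0, 0.789, 0.615, 0.0]
contact_force: [0.5, 0.6, -0.7]
gripper_width: 0.564
```

```bash
sed -i 's/(.5214,-.1698),(.5049,-.2337)/(.5208,-.1695),(.504,-.2337)/' hv.py; python3 hv.py .05 .0114 13
```

```text
25.7333 [ 0.5041 -0.2249  0.0998] [0.0001 0.7888 0.6147 0.0004] 0.562713243730201
```

View pics/o13.png

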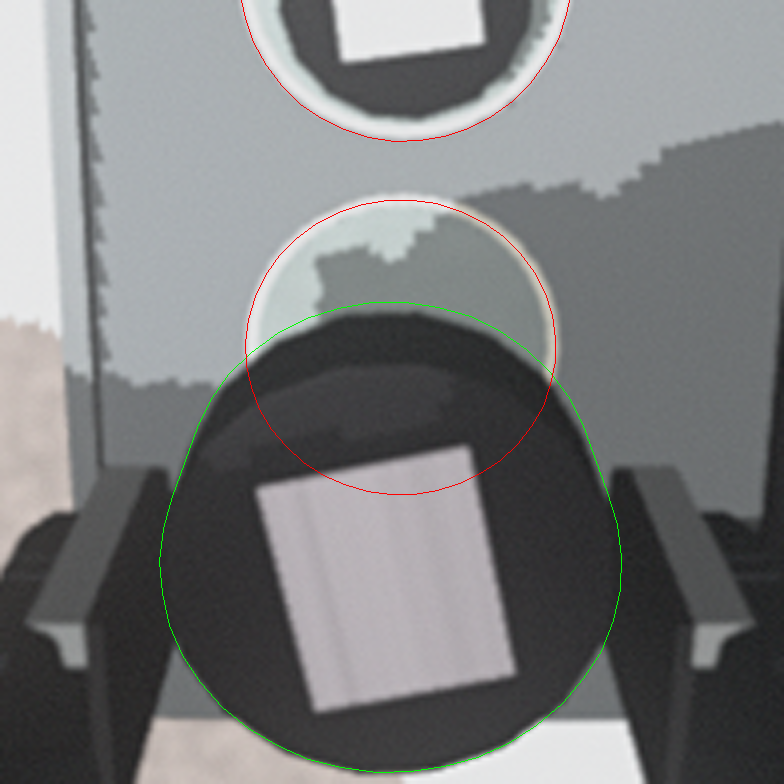

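>>> step_arm(
  increments=[
    [0, -0.0074, -0.02, 0, 0, 0, 1],
    [0, -0.0074, -0.045, 0, 0, 0, 1],
    [0, -0.0074, -0.068, 0, 0, 0, 1],
    [0, -0.0074, -0.0814, 0, 0, 0, 1],
    [0, -0.0074, -0.0814, 0, 0, 0, 1],
    [0, -0.0074, -0.0814, 0, 0, 0, 1],
    [0, -0.0074, -0.0814, 0, 0, 0, 1],
  ],
)

```text
t: 26.32
eef_pos: [0.5043, -0.2338, 0.0186]
tool_rot: [0.0, 0.789, 0.614, 0.0]
contact_force: [0.0, -0.1, -1.1]
gripper_width: 0.564
```

>>> step_arm(
  increments=[
    [0, 0.0009, 0, 0, 0, 0, 1],
    [0, 0.0009, 0, 0, 0, 0, 1],
    [0, 0.0009, 0, 0, 0, 0, -0.2],
    [0, 0.0009, 0, 0, 0, 0, -0.5],
    [0, 0.0009, 0, 0, 0, 0, -0.5],
    [0, 0.0009, 0, 0, 0, 0, -0.5],
    [0, 0.0009, 0.03, 0, 0, 0, -0.5],
    [0, 0.0009, 0.06, 0, 0, 0, -0.5],
    [0, 0.0009, 0.09, 0, 0, 0, -1],
    [0, 0.0009, 0.12, 0, 0, 0, -1],
  ],
)

```text
t: 27.15
eef_pos: [0.5032, -0.2331, 0.1391]
tool_rot: [-0.0, 0.79, 0.614, -0.0]
contact_force: [-0.6, -0.6, 0.2]
gripper_width: 0.991
```

>>> step_arm(
  increments=[
    [0.01, 0.02, 0.02, 0, 0, 0, -1],
    [0.013, 0.05, 0.03, 0, 0, 0, -1],
    [0.013, 0.05, 0.03, 0, 0, 0, -1],
    [0.013, 0.05, 0.03, 0, 0, 0, -1],
  ],
)

```text
t: 27.48
eef_pos: [0.5173, -0.1815, 0.1689]
tool_rot: [0.001, 0.789, 0.615, 0.001]
contact_force: [-0.2, -1.1, -0.2]
gripper_width: 1.003
```

```bash

cat > fin.py <<'E'
from chk import *
import sys
n=sys.argv[1]
c=save('wrist','w%s.png'%n)
o=bot.get_obs();e=o['eef_pos'];print(o['t'],e,o['tool_rot'])
ms=[(.5543,-.042),(.5377,-.1060),(.5208,-.1695),(.5042,-.2333)]
over(c,(250,130),128,[(*m,d,.006,.02,(0,255,0)) for m,d in zip(ms,[.025,.032,.04,.05])]+[(x,y,.056,.006,0,(0,0,255)) for x,y in ms],'o%s.png'%n,3)
E
python3 fin.py 14
```

```text
27.5333 [ 0.5164 -0.1831  0.1679] [ 0.0002  0.7893  0.614  -0.0001]
```

View pics/o14.png

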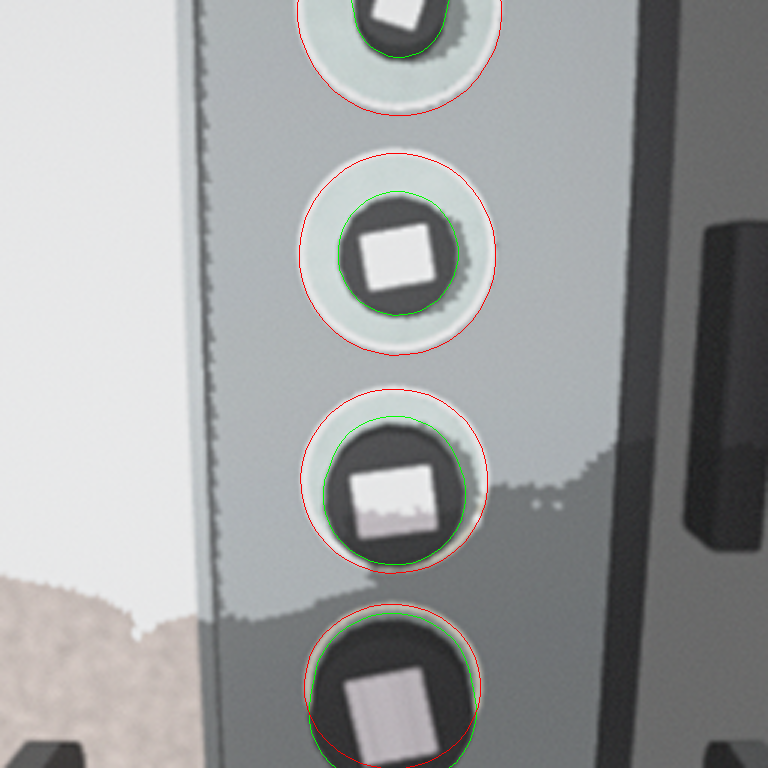

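View pics/w14.png

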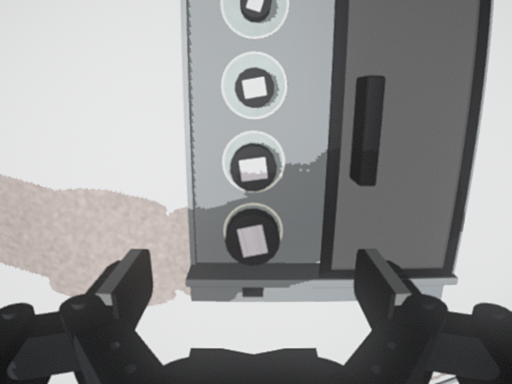

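I want a cleaner, more overhead check of the centring.

>>> step_arm(
  increments=[
    [-0.003, -0.01, 0.03, 0, 0, 0, -1],
    [-0.006, -0.025, 0.06, 0, 0, 0, -1],
    [-0.006, -0.025, 0.06, 0, 0, 0, -1],
    [-0.006, -0.025, 0.06, 0, 0, 0, -1],
    [-0.006, -0.025, 0.06, 0, 0, 0, -1],
  ],
)

```text
t: 27.95
eef_pos: [0.5096, -0.2092, 0.2268]
tool_rot: [-0.001, 0.79, 0.613, -0.001]
contact_force: [0.4, 0.0, -0.2]
gripper_width: 0.999
```

```bash

cat > prec.py <<'E'
from chk import *
from scipy.ndimage import map_coordinates
import sys
n=sys.argv[1]
c=save('wrist','w%s.png'%n)
o=bot.get_obs();e=o['eef_pos'];print(o['t'],e)
g=cv2.GaussianBlur(cv2.cvtColor(c['color'],cv2.COLOR_RGB2GRAY).astype(float),(0,0),.6)
ms=[(.5543,-.042),(.5377,-.1060),(.5208,-.1695),(.5042,-.2333)]
a=np.linspace(0,2*np.pi,180,endpoint=False)
def samp(x,y,r,z):
    P=np.array([proj(c,[x+r*np.cos(t),y+r*np.sin(t),z]) for t in a]); return map_coordinates(g,[P[:,1],P[:,0]],order=1,mode='nearest')
from scipy.optimize import minimize
E5=[]
for (x,y),d in zip(ms,[.025,.032,.04,.05]):
    # ring: bright line on radius ~ .0275 : maximise ridge contrast
    def fr(q): return -np.median(2*samp(q[0],q[1],q[2],.006)-samp(q[0],q[1],q[2]-.0025,.006)-samp(q[0],q[1],q[2]+.0025,.006))
    best=min(((fr((x+i,y+j,r)),x+i,y+j,r) for i in np.arange(-.003,.0031,.001) for j in np.arange(-.004,.0041,.001) for r in (.0265,.0275)),key=lambda k:k[0])
    s=minimize(fr,best[1:],method='Nelder-Mead',options=dict(initial_simplex=np.array(best[1:])+np.array([[0,0,0],[.001,0,0],[0,.001,0],[0,0,.0005]])))
    # mount: hull fit with dark contour
    p=proj(c,[x,y,.016]); fm,ar=fitm(c,p,d,z0=.006,R=34,th=82)
    rc=s.x[:2]; v=fm-rc; th=np.radians(-14.5); 
    print(d,'ring',s.x,s.fun,'mount',fm,round(ar,2),'d(case xy) mm',np.array([v[0]*np.cos(th)+v[1]*np.sin(th),-v[0]*np.sin(th)+v[1]*np.cos(th)])*1000)
    E5+= [(rc[0],rc[1],2*s.x[2],.006,0,(0,0,255)),(*fm,d,.006,.02,(0,255,0))]
q=proj(c,[.529,-.138,.01]);print(q)
over(c,(q[0],max(q[1],115)),115,E5,'o%s.png'%n,3)
E
python3 prec.py 15
```

```text
28.0 [ 0.5095 -0.2086  0.2264]Traceback (most recent call last):
  File "prec.py", line 20, in <module>
    p=proj(c,[x,y,.016]); fm,ar=fitm(c,p,d,z0=.006,R=34,th=82)
                                ~~~~^^^^^^^^^^^^^^^^^^^^^^^^^^
  File "fit.py", line 13, in fitm
    cr=cv2.resize(g[y0:y0+2*R,x0:x0+2*R],None,fx=S,fy=S,interpolation=cv2.INTER_CUBIC)
cv2.error: OpenCV(4.12.0) /io/opencv/modules/imgproc/src/resize.cpp:4208: error: (-215:Assertion failed) !ssize.empty() in function 'resize'
```

>>> step_arm(
  increments=[
    [0.01, 0.04, 0, 0, 0, 0, -1],
    [0.02, 0.07, 0, 0, 0, 0, -1],
    [0.02, 0.07, 0, 0, 0, 0, -1],
    [0.02, 0.07, 0, 0, 0, 0, -1],
    [0.02, 0.07, 0, 0, 0, 0, -1],
  ],
)

```text
t: 28.42
eef_pos: [0.5298, -0.1384, 0.2266]
tool_rot: [-0.001, 0.79, 0.614, -0.001]
contact_force: [-0.4, -0.2, -1.0]
gripper_width: 0.999
```

```bash
python3 prec.py 15
```

```text
28.4667 [ 0.5297 -0.1392  0.2268]
0.025 ring [ 0.554  -0.0407  0.0271] -46.22880675204915 mount [ 0.555 -0.044] 0.73 d(case xy) mm [ 1.7919 -2.911 ]
0.032 ring [ 0.5376 -0.1048  0.0271] -44.71353988699293 mount [ 0.5376 -0.1067] 0.83 d(case xy) mm [ 0.492  -1.8336]
0.04 ring [ 0.5211 -0.1692  0.0271] -51.542501529207684 mount [ 0.5203 -0.1712] 0.9 d(case xy) mm [-0.2596 -2.1057]
0.05 ring [ 0.5046 -0.233   0.0267] -75.98256410487878 mount [ 0.5006 -0.2447] 1.62 d(case xy) mm [ -0.8708 -12.3934]
[252.6447 164.6192]
```

View pics/o15.png

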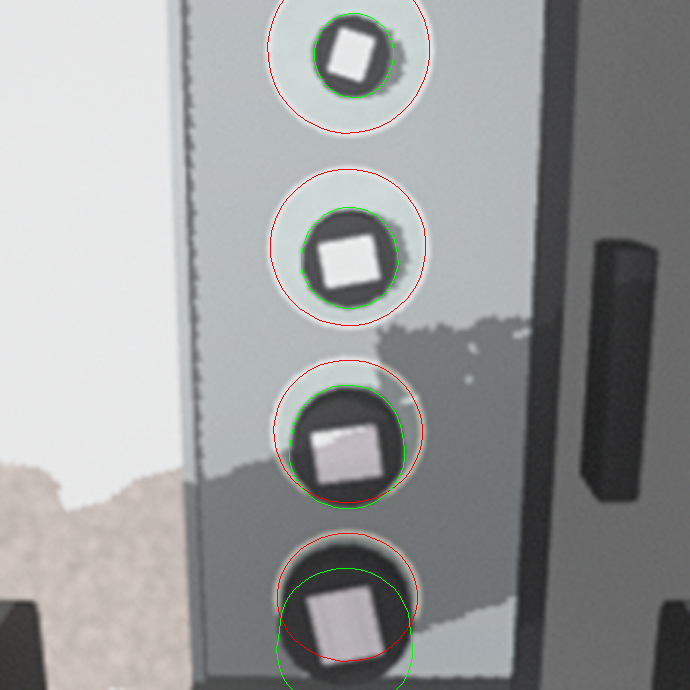

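```bash
cat > prec2.py <<'E'
from chk import *
import sys
c=bot.read_camera('wrist')
ms=[(.554,-.0407),(.5376,-.1048),(.5211,-.1692),(.5046,-.233)]
E5=[]
th=np.radians(-14.5)
for (x,y),d in zip(ms,[.025,.032,.04,.05]):
  for t in (55,65,72):
    p=proj(c,[x,y,.016]); R=int(min(34,p[1]-1))
    try: fm,ar=fitm(c,p,d,z0=.006,R=R,th=t)
    except Exception as ex: print(d,t,ex); continue
    v=fm-[x,y]
    print(d,t,fm,round(ar,2),np.array([v[0]*np.cos(th)+v[1]*np.sin(th),-v[0]*np.sin(th)+v[1]*np.cos(th)])*1000)
E
python3 prec2.py
```

```text
0.025 55 min() iterable argument is empty
0.025 65 min() iterable argument is empty
0.025 72 min() iterable argument is empty
0.032 55 min() iterable argument is empty
0.032 65 min() iterable argument is empty
0.032 72 min() iterable argument is empty
0.04 55 [ 0.5238 -0.1836] 0.21 [  6.2409 -13.2793]
0.04 65 [ 0.5204 -0.1712] 0.85 [-0.1262 -2.1294]
0.04 72 [ 0.5203 -0.1712] 0.88 [-0.2554 -2.1235]
0.05 55 [ 0.5036 -0.2337] 0.86 [-0.79   -0.9089]
0.05 65 [ 0.5035 -0.2344] 0.91 [-0.7342 -1.6583]
0.05 72 [ 0.5033 -0.2349] 0.94 [-0.7558 -2.1129]
```

The rings fit cleanly. The mounts sit about 1–2.8 mm off towards -y. There is plenty of time, so I'll regrasp and shift them, starting with mount_25.

>>> step_arm(
  increments=[
    [0.006, 0.03, -0.03, 0, 0, 0, -0.4],
    [0.012, 0.06, -0.06, 0, 0, 0, -0.4],
    [0.024, 0.0955, -0.09, 0, 0, 0, -0.4],
    [0.024, 0.0955, -0.12, 0, 0, 0, -0.4],
    [0.024, 0.0955, -0.15, 0, 0, 0, -0.4],
    [0.024, 0.0955, -0.15, 0, 0, 0, -0.4],
    [0.024, 0.0955, -0.15, 0, 0, 0, -0.4],
  ],
  force=20,
)

```text
t: 29.1
eef_pos: [0.5532, -0.044, 0.0767]
tool_rot: [-0.001, 0.79, 0.613, -0.002]
contact_force: [0.4, -0.5, 0.1]
gripper_width: 0.698
```

>>> step_arm(
  increments=[
    [0, 0, -0.02, 0, 0, 0, -0.4],
    [0, 0, -0.04, 0, 0, 0, -0.4],
    [0, 0, -0.055, 0, 0, 0, -0.4],
    [0, 0, -0.062, 0, 0, 0, -0.4],
    [0, 0, -0.062, 0, 0, 0, 0],
    [0, 0, -0.062, 0, 0, 0, 1],
    [0, 0, -0.062, 0, 0, 0, 1],
    [0, 0, -0.062, 0, 0, 0, 1],
    [0, 0, -0.062, 0, 0, 0, 1],
    [0, 0, -0.062, 0, 0, 0, 1],
  ],
)

```text
t: 29.93
eef_pos: [0.5558, -0.0433, 0.0176]
tool_rot: [0.001, 0.79, 0.613, 0.001]
contact_force: [-0.7, -0.9, 6.4]
gripper_width: 0.28
```

>>> step_arm(
  increments=[
    [0, 0, 0.0015, 0, 0, 0, 1],
    [-0.0013, 0.0027, 0.0015, 0, 0, 0, 1],
    [-0.0013, 0.0027, 0.0015, 0, 0, 0, 1],
    [-0.0013, 0.0027, 0.0015, 0, 0, 0, 1],
  ],
)

```text
t: 30.27
eef_pos: [0.5532, -0.0395, 0.0176]
tool_rot: [-0.0, 0.79, 0.614, 0.0]
contact_force: [-1.6, 1.8, 4.4]
gripper_width: 0.277
```

>>> step_arm(
  increments=[
    [0.001, -0.001, 0, 0, 0, 0, 1],
    [0.001, -0.001, 0, 0, 0, 0, 1],
    [0.001, -0.001, 0, 0, 0, 0, 1],
  ],
)

```text
t: 30.52
eef_pos: [0.5543, -0.0406, 0.0176]
tool_rot: [-0.0, 0.79, 0.614, 0.0]
contact_force: [-2.1, 1.3, 5.6]
gripper_width: 0.275
```

>>> step_arm(
  increments=[
    [0, 0, 0, 0, 0, 0, 0.3],
    [0, 0, 0, 0, 0, 0, 0],
    [0, 0, 0, 0, 0, 0, -0.3],
    [0, 0, 0, 0, 0, 0, -0.4],
    [0, 0, 0.03, 0, 0, 0, -0.4],
    [0, 0, 0.06, 0, 0, 0, -0.4],
    [-0.008, -0.033, 0.06, 0, 0, 0, -0.4],
    [-0.0167, -0.066, 0.06, 0, 0, 0, -0.4],
    [-0.0167, -0.066, 0.06, 0, 0, 0, -0.4],
    [-0.0167, -0.066, 0.06, 0, 0, 0, -0.4],
  ],
)

```text
t: 31.35
eef_pos: [0.5367, -0.1102, 0.0771]
tool_rot: [0.0, 0.791, 0.611, -0.001]
contact_force: [0.6, 0.5, -0.1]
gripper_width: 0.698
```

>>> step_arm(
  increments=[
    [0, 0, -0.02, 0, 0, 0, -0.4],
    [0, 0, -0.04, 0, 0, 0, -0.4],
    [0, 0, -0.058, 0, 0, 0, -0.4],
    [0, 0, -0.058, 0, 0, 0, -0.2],
    [0, 0, -0.058, 0, 0, 0, 0.1],
    [0, 0, -0.058, 0, 0, 0, 1],
    [0, 0, -0.058, 0, 0, 0, 1],
    [0, 0, -0.058, 0, 0, 0, 1],
    [0, 0, -0.058, 0, 0, 0, 1],
    [0, 0, -0.058, 0, 0, 0, 1],
  ],
)

```text
t: 32.18
eef_pos: [0.5379, -0.1073, 0.0199]
tool_rot: [0.0, 0.79, 0.613, 0.0]
contact_force: [0.6, 1.0, 2.1]
gripper_width: 0.354
```

>>> step_arm(
  increments=[
    [0, 0, 0.0015, 0, 0, 0, 1],
    [0, 0.0017, 0.0015, 0, 0, 0, 1],
    [0, 0.0017, 0.0015, 0, 0, 0, 1],
    [0, 0.0017, 0.0015, 0, 0, 0, 1],
  ],
)

```text
t: 32.52
eef_pos: [0.5375, -0.1053, 0.0209]
tool_rot: [-0.0, 0.79, 0.614, 0.0]
contact_force: [0.6, 0.3, 0.4]
gripper_width: 0.358
```

>>> step_arm(
  increments=[
    [0, 0, -0.001, 0, 0, 0, 1],
    [0, 0, -0.001, 0, 0, 0, 0.1],
    [0, 0, -0.001, 0, 0, 0, -0.2],
    [0, 0, -0.001, 0, 0, 0, -0.4],
    [0, 0, -0.001, 0, 0, 0, -0.4],
    [0, 0, 0.03, 0, 0, 0, -0.4],
    [0, 0, 0.06, 0, 0, 0, -0.5],
    [-0.008, -0.033, 0.06, 0, 0, 0, -0.5],
    [-0.0168, -0.066, 0.06, 0, 0, 0, -0.5],
    [-0.0168, -0.066, 0.06, 0, 0, 0, -0.5],
  ],
)

```text
t: 33.35
eef_pos: [0.5185, -0.1795, 0.0809]
tool_rot: [0.001, 0.792, 0.61, -0.002]
contact_force: [-0.1, -1.7, -1.4]
gripper_width: 0.752
```

>>> step_arm(
  increments=[
    [0, 0, -0.02, 0, 0, 0, -0.5],
    [0, 0, -0.04, 0, 0, 0, -0.5],
    [0, 0, -0.06, 0, 0, 0, -0.5],
    [0, 0, -0.06, 0, 0, 0, -0.2],
    [0, 0, -0.06, 0, 0, 0, 0.1],
    [0, 0, -0.06, 0, 0, 0, 1],
    [0, 0, -0.06, 0, 0, 0, 1],
    [0, 0, -0.06, 0, 0, 0, 1],
    [0, 0, -0.06, 0, 0, 0, 1],
    [0, 0, -0.06, 0, 0, 0, 1],
  ],
)

```text
t: 34.18
eef_pos: [0.5211, -0.1716, 0.0214]
tool_rot: [0.0, 0.79, 0.613, 0.0]
contact_force: [0.9, 0.3, -0.5]
gripper_width: 0.45
```

>>> step_arm(
  increments=[
    [0, 0, 0.0015, 0, 0, 0, 1],
    [0.0005, 0.0019, 0.0015, 0, 0, 0, 1],
    [0.0005, 0.0019, 0.0015, 0, 0, 0, 1],
    [0.0005, 0.0019, 0.0015, 0, 0, 0, 1],
  ],
)

```text
t: 34.52
eef_pos: [0.5213, -0.1693, 0.0224]
tool_rot: [0.0, 0.79, 0.614, 0.0]
contact_force: [-0.7, -0.4, -0.8]
gripper_width: 0.445
```

>>> step_arm(
  increments=[
    [0, 0, -0.001, 0, 0, 0, 1],
    [0, 0, -0.001, 0, 0, 0, 0],
    [0, 0, -0.001, 0, 0, 0, -0.3],
    [0, 0, -0.001, 0, 0, 0, -0.5],
    [0, 0, -0.001, 0, 0, 0, -0.5],
    [0, 0, 0.03, 0, 0, 0, -0.5],
    [0, 0, 0.06, 0, 0, 0, -0.5],
    [-0.008, -0.033, 0.06, 0, 0, 0, -0.6],
    [-0.0172, -0.065, 0.06, 0, 0, 0, -0.6],
    [-0.0172, -0.065, 0.06, 0, 0, 0, -0.6],
  ],
)

```text
t: 35.35
eef_pos: [0.5016, -0.2425, 0.0826]
tool_rot: [0.002, 0.792, 0.61, -0.002]
contact_force: [-0.1, 0.1, -0.6]
gripper_width: 0.802
```

>>> step_arm(
  increments=[
    [0, 0, -0.02, 0, 0, 0, -0.6],
    [0, 0, -0.04, 0, 0, 0, -0.6],
    [0, 0, -0.06, 0, 0, 0, -0.6],
    [0, 0, -0.06, 0, 0, 0, -0.4],
    [0, 0, -0.06, 0, 0, 0, -0.2],
    [0, 0, -0.06, 0, 0, 0, 0.5],
    [0, 0, -0.06, 0, 0, 0, 0.5],
    [0, 0, -0.06, 0, 0, 0, 0.5],
    [0, 0, -0.06, 0, 0, 0, 0.5],
    [0, 0, -0.06, 0, 0, 0, 0.5],
  ],
)

```text
t: 36.18
eef_pos: [0.5093, -0.2357, 0.0268]
tool_rot: [0.004, 0.79, 0.614, 0.003]
contact_force: [2.3, -0.2, 15.3]
gripper_width: 0.367
```

Missed: the fingers were too high and closed over the top of mount_50. I open, lift and look.

>>> step_arm(
  increments=[
    [0, 0, 0.01, 0, 0, 0, 0.4],
    [0, 0, 0.03, 0, 0, 0, 0],
    [0, 0, 0.06, 0, 0, 0, -0.5],
    [0, 0, 0.1, 0, 0, 0, -1],
    [0.005, 0.03, 0.14, 0, 0, 0, -1],
    [0.02, 0.07, 0.18, 0, 0, 0, -1],
    [0.023, 0.093, 0.2, 0, 0, 0, -1],
    [0.023, 0.093, 0.2, 0, 0, 0, -1],
    [0.023, 0.093, 0.2, 0, 0, 0, -1],
    [0.023, 0.093, 0.2, 0, 0, 0, -1],
  ],
)

```text
t: 37.02
eef_pos: [0.527, -0.1418, 0.2232]
tool_rot: [0.001, 0.789, 0.614, 0.0]
contact_force: [-0.2, -0.3, -0.3]
gripper_width: 0.995
```

```bash
sed -i 's/th=82)/th=70)/' prec.py; python3 prec.py 16
```

```text
37.0667 [ 0.5261 -0.1429  0.2219]Traceback (most recent call last):
  File "prec.py", line 20, in <module>
    p=proj(c,[x,y,.016]); fm,ar=fitm(c,p,d,z0=.006,R=34,th=70)
                                ~~~~^^^^^^^^^^^^^^^^^^^^^^^^^^
  File "fit.py", line 17, in fitm
    k=min(cs,key=lambda k:abs(cv2.pointPolygonTest(k,(R*S,R*S),True)) if cv2.pointPolygonTest(k,(R*S,R*S),True)<0 else 0)
ValueError: min() iterable argument is empty
```

```bash
sed -i 's/th=70)/th={.025:82,.032:82,.04:75,.05:62}[d])/' prec.py; python3 prec.py 16
```

```text
37.1167 [ 0.5256 -0.1434  0.2211]
0.025 ring [ 0.5542 -0.0406  0.027 ] -47.82135636284231 mount [ 0.5541 -0.0417] 0.8 d(case xy) mm [ 0.1518 -1.0345]
0.032 ring [ 0.5375 -0.1047  0.027 ] -45.38762247193938 mount [ 0.538  -0.1062] 0.8 d(case xy) mm [ 0.9111 -1.3448]
0.04 ring [ 0.5211 -0.1692  0.027 ] -79.37524134341756 mount [ 0.5215 -0.1694] 0.87 d(case xy) mm [ 0.4317 -0.101 ]
0.05 ring [ 0.505  -0.2327  0.0267] -62.01013931493087 mount [ 0.4954 -0.2323] 0.9 d(case xy) mm [-9.3034 -1.9965]
[254.7712 160.3027]
```

View pics/o16.png

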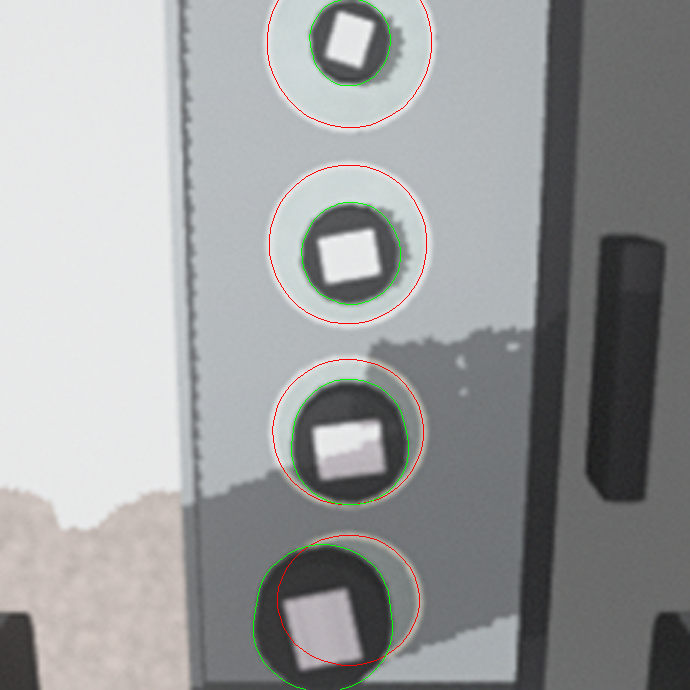

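mount_50 was pushed about 9 mm forwards. The others are now within about 1.3 mm. I regrasp mount_50 lower.

>>> step_arm(
  increments=[
    [-0.009, -0.03, -0.035, 0, 0, 0, -0.6],
    [-0.018, -0.06, -0.07, 0, 0, 0, -0.5],
    [-0.0273, -0.0896, -0.105, 0, 0, 0, -0.5],
    [-0.0273, -0.0896, -0.141, 0, 0, 0, -0.5],
    [-0.0273, -0.0896, -0.141, 0, 0, 0, -0.5],
    [-0.0273, -0.0896, -0.141, 0, 0, 0, -0.5],
    [-0.0273, -0.0896, -0.141, 0, 0, 0, -0.5],
    [-0.0273, -0.0896, -0.141, 0, 0, 0, -0.5],
  ],
)

```text
t: 37.78
eef_pos: [0.5015, -0.2303, 0.0832]
tool_rot: [0.001, 0.789, 0.614, 0.001]
contact_force: [0.2, -0.4, 0.5]
gripper_width: 0.753
```

>>> step_arm(
  increments=[
    [0, 0, 0, 0, 0, 0, -0.5],
    [0, 0, 0, 0, 0, 0, -0.5],
  ],
)

```text
t: 37.95
eef_pos: [0.5013, -0.2307, 0.0832]
tool_rot: [0.001, 0.789, 0.614, 0.001]
contact_force: [-1.1, 0.5, 0.1]
gripper_width: 0.75
```

```bash
python3 - <<'E'
from chk import *
c=save('wrist','w17.png')
o=bot.get_obs();e=o['eef_pos'];print(o['t'],e,o['tool_rot'],o['gripper_width'])
x,y=.4954,-.2323
p=proj(c,[x,y,.016])
for t in (50,58): print(fitm(c,p,.05,z0=.006,R=85,th=t))
over(c,(254,200),98,[(x,y,.05,.006,.02,(0,255,0)),(.5048,-.2328,.056,.006,0,(0,0,255))],'o17.png',4)
E
```

```text
38.0 [ 0.5009 -0.2309  0.0829] [0.0012 0.7894 0.6138 0.0006] 0.7537360450280456
(array([ 0.496 , -0.2474]), 0.3282752182856261)
(array([ 0.4955, -0.2323]), 0.9274068301354113)
```

View pics/o17.png

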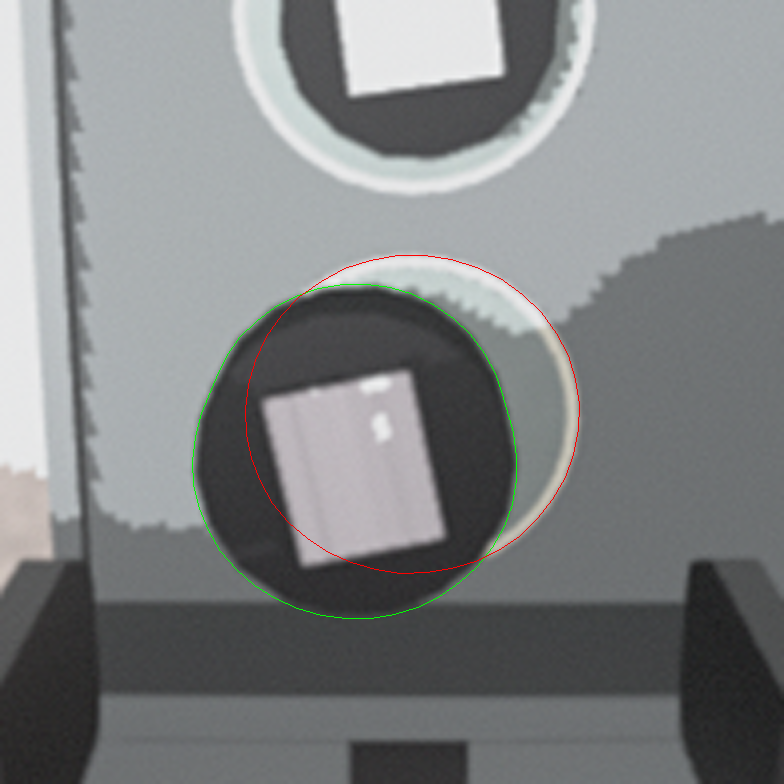

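>>> step_arm(
  increments=[
    [-0.003, -0.002, -0.02, 0, 0, 0, -0.5],
    [-0.003, -0.002, -0.04, 0, 0, 0, -0.5],
    [-0.003, -0.002, -0.06, 0, 0, 0, -0.5],
    [-0.003, -0.002, -0.069, 0, 0, 0, -0.5],
    [-0.003, -0.002, -0.069, 0, 0, 0, -0.5],
    [-0.003, -0.002, -0.069, 0, 0, 0, -0.2],
    [-0.003, -0.002, -0.069, 0, 0, 0, 0.3],
    [-0.003, -0.002, -0.069, 0, 0, 0, 0.3],
    [-0.003, -0.002, -0.069, 0, 0, 0, 0.3],
    [-0.003, -0.002, -0.069, 0, 0, 0, 0.3],
  ],
  force=25,
)

```text
t: 38.83
eef_pos: [0.4975, -0.2334, 0.0133]
tool_rot: [0.001, 0.79, 0.613, 0.0]
contact_force: [-0.4, -0.3, 6.1]
gripper_width: 0.575
```

>>> step_arm(
  increments=[
    [0, 0, 0.004, 0, 0, 0, 1],
    [0, 0, 0.008, 0, 0, 0, 1],
    [0.0036, 0, 0.008, 0, 0, 0, 1],
    [0.0072, 0, 0.008, 0, 0, 0, 1],
    [0.0072, 0, 0.008, 0, 0, 0, 1],
    [0.0072, 0, 0.008, 0, 0, 0, 1],
  ],
)

```text
t: 39.33
eef_pos: [0.5042, -0.233, 0.0202]
tool_rot: [-0.0, 0.79, 0.614, 0.0]
contact_force: [0.9, 0.4, -1.0]
gripper_width: 0.573
```

```bash
python3 - <<'E'
from chk import *
c=save('wrist','w18.png')
o=bot.get_obs();e=o['eef_pos'];print(o['t'],e,o['tool_rot'],o['gripper_width'])
z=e[2]-.0133
over(c,(254,190),98,[(e[0],e[1],.05,z,.02,(0,255,0)),(.5048,-.2328,.056,.006,0,(0,0,255))],'o18.png',4)
E
```

```text
39.3833 [ 0.5039 -0.233   0.0201] [-0.0002  0.7897  0.6135 -0.0001] 0.5720898438848816
```

View pics/o18.png

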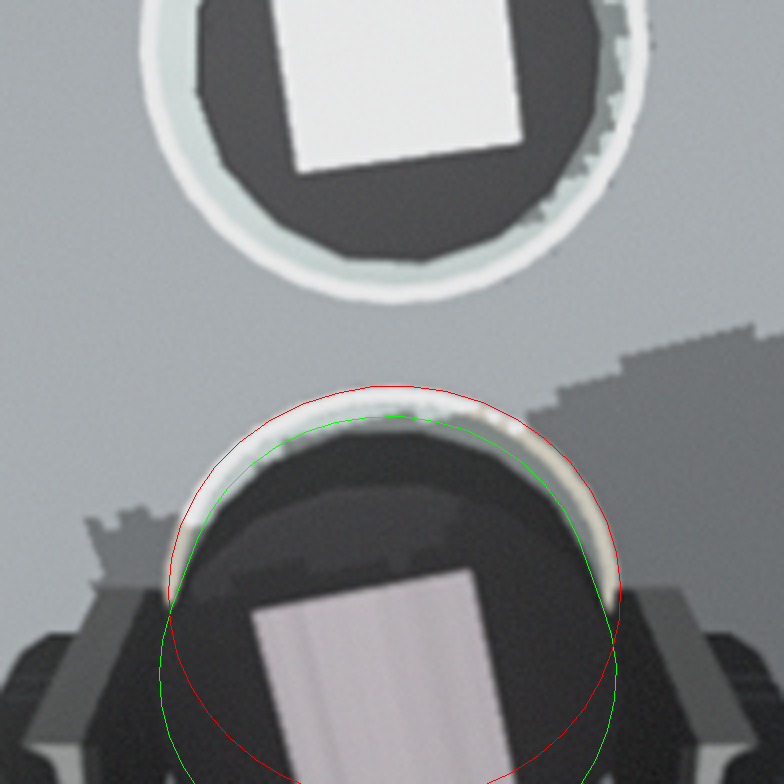

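```bash
python3 - <<'E'
from chk import *
c=save('wrist','w19.png')
o=bot.get_obs();e=o['eef_pos'];print(e)
z=e[2]-.0073
over(c,(254,190),98,[(e[0],e[1],.05,z,.02,(0,255,0)),(.5048,-.2328,.056,.006,0,(0,0,255))],'o19.png',4)
E
```

```text
[ 0.5037 -0.2331  0.0201]
```

View pics/o19.png

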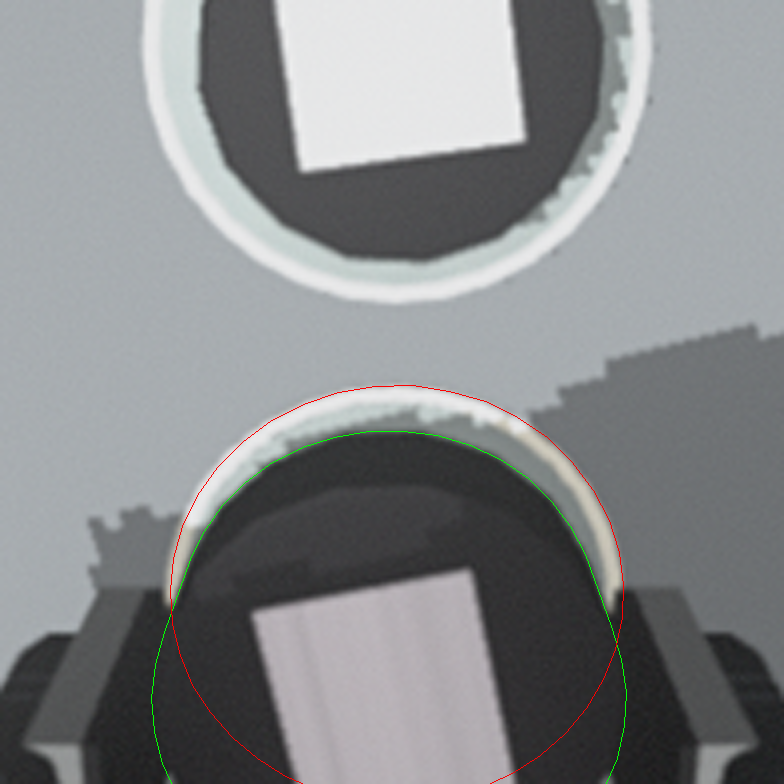

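>>> step_arm(
  increments=[
    [0.0009, 0.0005, -0.003, 0, 0, 0, 1],
    [0.0009, 0.0005, -0.006, 0, 0, 0, 1],
    [0.0009, 0.0005, -0.006, 0, 0, 0, 1],
    [0.0009, 0.0005, -0.006, 0, 0, 0, 1],
  ],
)

```text
t: 39.77
eef_pos: [0.5045, -0.2325, 0.0139]
tool_rot: [-0.0, 0.79, 0.613, -0.0]
contact_force: [0.4, 0.3, -2.0]
gripper_width: 0.568
```

>>> step_arm(
  increments=[
    [0, 0, 0, 0, 0, 0, -0.1],
    [0, 0, 0, 0, 0, 0, -0.4],
    [0, 0, 0, 0, 0, 0, -0.5],
    [0, 0, 0, 0, 0, 0, -0.5],
    [0, 0, 0.03, 0, 0, 0, -0.5],
    [0, 0, 0.06, 0, 0, 0, -0.5],
    [0, 0, 0.1, 0, 0, 0, -1],
    [0.005, 0.03, 0.14, 0, 0, 0, -1],
    [0.013, 0.06, 0.18, 0, 0, 0, -1],
    [0.023, 0.093, 0.2, 0, 0, 0, -1],
  ],
)

```text
t: 40.6
eef_pos: [0.5248, -0.1521, 0.2084]
tool_rot: [0.001, 0.791, 0.612, 0.0]
contact_force: [1.0, 0.3, 0.2]
gripper_width: 0.999
```

>>> step_arm(
  increments=[
    [0, 0, 0, 0, 0, 0, -1],
    [0, 0, 0, 0, 0, 0, -1],
    [0, 0, 0, 0, 0, 0, -1],
  ],
)

```text
t: 40.85
eef_pos: [0.5241, -0.1515, 0.2052]
tool_rot: [0.0, 0.79, 0.614, -0.0]
contact_force: [0.7, -0.7, -0.5]
gripper_width: 1.002
```

```bash
python3 prec.py 20
```

```text
40.9 [ 0.5236 -0.1521  0.2045]
0.025 ring [ 0.5541 -0.0406  0.0271] -52.95056923673128 mount [ 0.5541 -0.0416] 0.81 d(case xy) mm [ 0.2119 -0.9718]
0.032 ring [ 0.5375 -0.1048  0.0269] -48.26016280231633 mount [ 0.5388 -0.1071] 0.72 d(case xy) mm [ 1.8309 -1.9303]
0.04 ring [ 0.5211 -0.169   0.0269] -88.0317633782337 mount [ 0.5215 -0.1693] 0.87 d(case xy) mm [ 0.3946 -0.1778]
0.05 ring [ 0.5043 -0.2333  0.0272] -116.16962342281124 mount [ 0.5047 -0.2325] 0.91 d(case xy) mm [0.1342 0.9296]
[254.5327 154.6546]
```

View pics/o20.png

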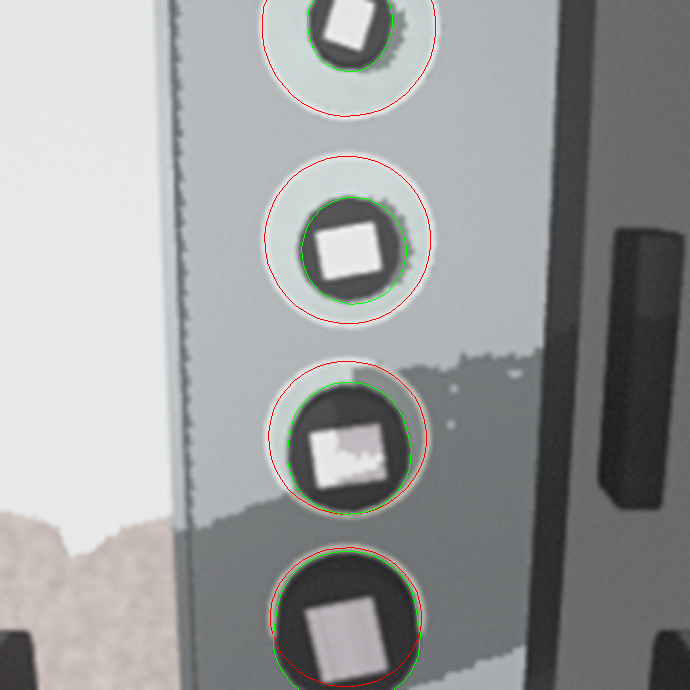

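All four are centred to about 1–1.5 mm. Now I grip the bar and shut the cover.

>>> step_arm(
  increments=[
    [0.03, -0.003, -0.02, 0, 0, 0, -1],
    [0.06, -0.005, -0.05, 0, 0, 0, -1],
    [0.088, -0.008, -0.08, 0, 0, 0, -1],
    [0.088, -0.008, -0.11, 0, 0, 0, -1],
    [0.088, -0.008, -0.11, 0, 0, 0, -1],
    [0.088, -0.008, -0.11, 0, 0, 0, -1],
    [0.088, -0.008, -0.11, 0, 0, 0, -1],
  ],
)

```text
t: 41.48
eef_pos: [0.6121, -0.1598, 0.0957]
tool_rot: [-0.0, 0.79, 0.613, -0.0]
contact_force: [-0.9, 1.1, 0.3]
gripper_width: 1.0
```

>>> step_arm(
  increments=[
    [-0.0005, 0, -0.02, 0, 0, 0, -1],
    [-0.0005, 0, -0.04, 0, 0, 0, -1],
    [-0.0005, 0, -0.047, 0, 0, 0, -0.5],
    [-0.0005, 0, -0.047, 0, 0, 0, 0],
    [-0.0005, 0, -0.047, 0, 0, 0, 0.5],
    [-0.0005, 0, -0.047, 0, 0, 0, 1],
    [-0.0005, 0, -0.047, 0, 0, 0, 1],
    [-0.0005, 0, -0.047, 0, 0, 0, 1],
    [-0.0005, 0, -0.047, 0, 0, 0, 1],
    [-0.0005, 0, -0.047, 0, 0, 0, 1],
  ],
  force=25,
)

```text
t: 42.32
eef_pos: [0.6116, -0.1589, 0.0498]
tool_rot: [-0.0, 0.79, 0.613, -0.0]
contact_force: [-4.6, 1.4, 8.3]
gripper_width: 0.156
```

>>> step_arm(
  increments=[
    [-0.012, 0.003, 0, 0, 0, 0, 1],
    [-0.024, 0.006, 0, 0, 0, 0, 1],
    [-0.036, 0.0093, 0, 0, 0, 0, 1],
    [-0.048, 0.0124, 0, 0, 0, 0, 1],
    [-0.06, 0.0155, 0, 0, 0, 0, 1],
    [-0.072, 0.0186, 0, 0, 0, 0, 1],
    [-0.084, 0.0217, 0, 0, 0, 0, 1],
    [-0.096, 0.0248, 0, 0, 0, 0, 1],
    [-0.106, 0.0273, 0, 0, 0, 0, 1],
    [-0.112, 0.0289, 0, 0, 0, 0, 1],
  ],
)

```text
t: 43.15
eef_pos: [0.5005, -0.1301, 0.0497]
tool_rot: [0.001, 0.79, 0.613, 0.001]
contact_force: [1.9, -0.5, 5.6]
gripper_width: 0.158
```

>>> step_arm(
  increments=[
    [-0.004, 0.001, 0, 0, 0, 0, 1],
    [-0.008, 0.002, 0, 0, 0, 0, 1],
    [-0.01, 0.0026, 0, 0, 0, 0, 1],
    [-0.01, 0.0026, 0, 0, 0, 0, 1],
  ],
)

```text
t: 43.48
eef_pos: [0.4908, -0.1276, 0.0497]
tool_rot: [0.001, 0.79, 0.613, 0.001]
contact_force: [-0.7, 0.3, 8.9]
gripper_width: 0.155
```

Nearly at the stop, so I push until the force rises.

>>> step_arm(
  increments=[
    [-0.002, 0.0005, 0, 0, 0, 0, 1],
    [-0.004, 0.001, 0, 0, 0, 0, 1],
    [-0.004, 0.001, 0, 0, 0, 0, 1],
    [-0.004, 0.001, 0, 0, 0, 0, 1],
  ],
)

```text
t: 43.82
eef_pos: [0.4904, -0.1275, 0.0498]
tool_rot: [0.003, 0.79, 0.613, 0.003]
contact_force: [10.1, -3.6, -3.6]
gripper_width: 0.159
```

>>> step_arm(
  increments=[
    [0, 0, 0, 0, 0, 0, 0.4],
    [0, 0, 0, 0, 0, 0, 0],
    [0, 0, 0, 0, 0, 0, -0.3],
    [0, 0, 0, 0, 0, 0, -0.6],
    [0.002, 0, 0.03, 0, 0, 0, -0.7],
    [0.002, 0, 0.06, 0, 0, 0, -1],
    [0.002, 0, 0.1, 0, 0, 0, -1],
    [0.002, 0, 0.14, 0, 0, 0, -1],
    [0.002, 0, 0.14, 0, 0, 0, -1],
    [0.002, 0, 0.14, 0, 0, 0, -1],
  ],
)

```text
t: 44.65
eef_pos: [0.4892, -0.1268, 0.1907]
tool_rot: [0.002, 0.79, 0.613, 0.001]
contact_force: [-0.2, -1.2, -0.5]
gripper_width: 1.002
```

```bash
python3 - <<'E'
from chk import *
c=save('wrist','w21.png'); s=save('scene','s21.png');t=save('top','t21.png')
o=bot.get_obs();print(o['t'],o['eef_pos'],o['gripper_width'],o['contact_force'])
for cam,k in (('wrist',c),('scene',s)):
  for x in bot.place_of('cover_grip',cam)[:1]: print(cam,x['conf'],toz(k,np.array(x['location'])*[512,384],.05))
for tn in ('objective','vial'):
  for x in bot.place_of(tn,'scene')[:1]: print(tn,x['conf'],toz(s,np.array(x['location'])*[512,384],0))
cv2.imwrite('pics/s21b.png',cv2.resize(s['color'][:,:,::-1],(800,600),interpolation=cv2.INTER_CUBIC))
E
```

```text
44.8 [ 0.4868 -0.1265  0.1873] 0.9986573556744749 [-0.0967  0.6155  0.0937]
wrist 0.95 [ 0.4894 -0.1278  0.05  ]
scene 0.64 [ 0.4871 -0.1292  0.05  ]
objective 0.57 [0.5341 0.2718 0.    ]
vial 0.84 [0.377  0.2583 0.    ]
```

View pics/w21.png

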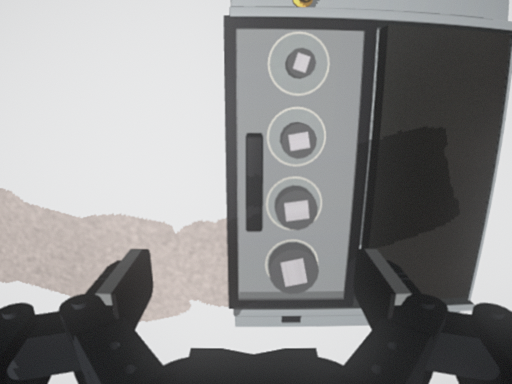

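View pics/s21b.png

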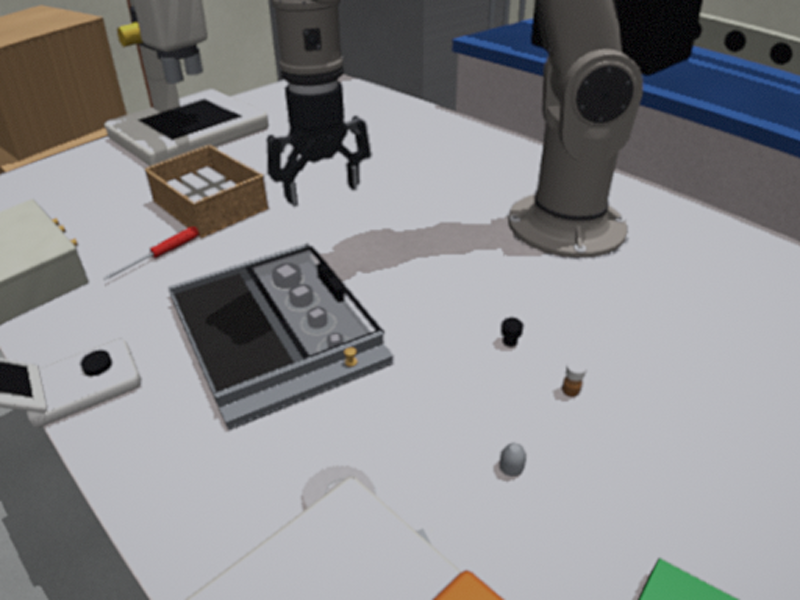

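The wrist view shows the cover shut over four mounts in their rings: (301,63), (299,140), (297,208) and (293,270), smallest beside the pin. In the scene view the objective (513,460) and jar (573,378) are where they started. I hand in.

```bash
python3 -c "
from station import bot
print(bot.hand_in())"
```

```text
the job is handed in; nothing more can be done
None
```

I slid the cover back to its stop and set the four mounts on the marks in order 25, 32, 40, 50, smallest beside the brass pin. Then I pushed the cover shut against its stop and handed in, with the clock at about 45 s.

- **Centring:** In the last overhead check before shutting, mounts 25, 40 and 50 were within about 1 mm of their marks. The fit for mount 32 gave about 2.7 mm, but a shadow skewed it; an earlier fit, taken after I last moved it, gave about 1.6 mm. All four are upright with the polished face up.
- **Cover:** The force rose to about 10 N at the stop. The wrist camera put the grip bar within about 1 mm of where I expected it when shut, the scene camera within about 3 mm.
- **Bystanders:** The objective and the jar show at the same pixels as at the start. The gripper was open and clear of everything at hand-in.
- **Went wrong:** While re-centring, the fingers came in too high on mount 50. They pressed on its top face (about 15 N at the wrist) and pushed it about 9 mm forwards. I regrasped it lower and put it back on its mark, and the camera showed it upright and centred afterwards.

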